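# Strip the change gears off a lathe gear stud into their storage inserts

## Task

Strip the change gears off the upright stud: slide the slotted keeper washer out sideways from under the stud's head, then lift off the three gears. Put each part into the storage insert made for it - every gear flat, same way up as it sat on the stud, down in the round pocket of its own size, and the keeper washer flat in the rectangular pocket - and let go of everything.

Things in the scene. Friction and masses are not known exactly. Their poses are not given: they have to be found in the camera images.
- gear_stud: Grey cast arm, 166x44x14 mm, fixed on the worktop, with an upright 16 mm stud. Origin on the stud axis at worktop height, z up; arm along +x. Stack from z = 20 mm up: large, middle, small gear, keeper washer. Groove (neck 9 mm) at z = 60.5 to 68 mm, 16 mm head above it to 73 mm: the washer in the groove holds the gears down until slid out sideways.
- gear_large: Steel spur gear, 72 mm outside diameter, bore 20 mm, 2 mm play all round on the stud. Toothed part 7 mm thick, on top of it a hub 30 mm in diameter, 7 mm high (14 mm in all); grip it by the hub. Origin at the centre of its underside, z up through the hub. About 0.2 kg.
- gear_middle: Steel spur gear, 56 mm outside diameter, otherwise as the large gear: bore 20 mm, toothed part 7 mm thick, hub 30 mm in diameter and 7 mm high on top. Origin at the centre of its underside, z up through the hub. It stands on the large gear's hub. About 0.12 kg.
- gear_small: Steel pinion without hub, 40 mm outside diameter, 14 mm thick, bore 20 mm. Origin at the centre of its underside, z up. It stands on the middle gear's hub. About 0.08 kg; it can be gripped across its teeth.
- keeper_washer: Dark steel slotted plate, 48 (x) x 32 (y) x 4 mm, flat on the small gear, 2 mm play upward under the head. Origin: centre of its underside (on the stud axis at start), z up. Slot 12 mm wide round the stud, open at the +x end: draw it level along its own -x by 30 mm or more to free it. Grip lug 12 (x) x 14 (y) mm at x = -17.5 mm, top 18 mm above the underside. 0.05 kg.
- insert_large: Dark plastic storage insert, 96 mm square, 8 mm high; round pocket 84 mm in diameter, 5 mm deep, white floor 3 mm above its underside, for the large gear. Fixed in a black base grid, underside 5 mm above the worktop. Origin at the centre of its underside, x and y along its sides. The four inserts lie two by two, 98 mm apart, in any arrangement.
- insert_middle: Same insert with a round pocket 68 mm in diameter and 5 mm deep, for the middle gear. Origin at the centre of its underside.
- insert_small: Same insert with a round pocket 52 mm in diameter and 5 mm deep, for the small gear. Origin at the centre of its underside.
- insert_washer: Same insert with a rectangular pocket 60 mm along its x by 44 mm along its y, 5 mm deep, for the keeper washer (long side along long side, either way round). Origin at the centre of its underside.
Things that resemble listed ones, but are neither listed nor needed, are in the scene too. Leave any orange look-alike of the gear_large alone.

How it is judged (in metres and radians):
At the end, for the whole second after the job is handed in: Each gear rests flat (within 0.08 rad, hub up) on the pocket floor of its own insert, centre within 10 mm of the insert's and underside less than 5.5 mm above the insert's underside; the keeper washer likewise, lug up, in the rectangular pocket, within 12 mm (horizontal distance between gear_large and insert_large below 0.01 m and z of gear_large in the frame of insert_large below 0.0055 m and angle between each of gear_large, gear_middle, gear_small, keeper_washer's own z axis and vertical below 0.08 rad and linear speed of each of gear_large, gear_middle, gear_small, keeper_washer below 0.02 m/s and horizontal distance between gear_middle and insert_middle below 0.01 m and z of gear_middle in the frame of insert_middle below 0.0055 m and horizontal distance between gear_small and insert_small below 0.01 m and z of gear_small in the frame of insert_small below 0.0055 m and horizontal distance between keeper_washer and insert_washer below 0.012 m and z of keeper_washer in the frame of insert_washer below 0.0055 m); the robot touches nothing.
It also fails if it takes over 118 s, if anything falls off the work surface, if the arm or the gripper's body presses on something with over 40 N, if the wrist force passes 120 N, or if a joint passes its speed limit or range.

## Robot

A 6-joint arm with a two-finger parallel gripper is mounted at the origin on a cart in front of the work surface, level with it; the furniture and walls round the work are solid. World frame = base frame: x ahead of the robot, y to its left, z up, the work surface at z = 0. Lengths are in m, angles in degrees, forces in N, time in s.
With the tool pointing down it reaches from about 0.275 to 0.875 m from the base axis. Payload 12.5 kg.
Tool frame: the origin (TCP) lies midway between the tips of the shut fingers; the grasp point (between the pads) lies robot.grasp_offset behind it (robot.grasp_offset is the distance from the TCP to the grasp point, in m); z points along the fingers, y is the line along which they close (so a half turn about z gives the same grasp; the last joint's range is limited). The gripper opens to 85 mm and grips with 20 to 120 N. Pads are 22 mm wide; open, the fingers measure 114 mm over their backs; the gripper's body (76 mm by 85 mm) begins 54 mm behind the grasp point. The pads swing forward as they close: fully open they stand 13 mm farther back than shut.
Start: joints at [-71.482, 20.094, 94.641, -0, 65.266, -4.847], TCP at [0.218, -0.505, 0.231] pointing down, gripper open.
Joint ranges: [-157.81, 157.81], [-45, 120.19], [0.68, 151.7], [-89.99, 269.99], [4.06, 180], [-164.3, 164.3]. Speed limits (degrees/s): [127.2, 127.2, 159.86, 180, 180, 180].

## Interface

Orientations are given as a 3x3 rotation matrix whose columns are the frame's x, y, z axes.
In Python, from workcell import robot gives the robot as it stands.
- The arm moves only by the tool servo_tool, never from a script. Its argument "rows" is a list of rows, each a list of 7 numbers: the shift along the world's x, y, z in units of 750 mm (1.0 is 750 mm), then the turn, a rotation vector about the world's x, y, z in units of pi rad (1.0 is pi rad), then the opening, from -1 (shut) to 1 (fully open), so that 0 is half open. In form: [[tx, ty, tz, wx, wy, wz, grip], ...]. A call has 1 to 5 rows; each row is the pose to reach, as a shift and turn from the pose commanded when the call began, turning the shorter way round; what a row does not reach only later rows make up. A row lasts 1/12 s, in which the tool goes at most 41.7 mm and 7.16 degrees, less where a joint would pass 70% of its speed; a pose out of reach is approached as far as the arm can. A call with a number of a shift or a turn outside -1 to 1 is refused whole. A call with a gripper value outside its range is refused whole. The fingers move at their own pace and stop on an object; the grip force is fixed at half the most. Time passes only in rows, so rows that repeat a pose let the fingers close. It gives the time, the measured TCP pose, the force, the opening and the grip force at its end, in the units of the state.
- robot.sense(): the state, without advancing time (a new reading comes with each control period).
- robot.snapshot(name): name is "scene" or "top" or "wrist"; returns the picture (420x560x3 uint8, blue, green, red); there is no depth.
- robot.get_calibration(name): a dict with "K" (3x3 intrinsics, pixels), "k1" (the pictures are not rectified: a ray, as slopes to the right and down, at radius r is drawn at 1 + k1 r^2 times it, then the intrinsics apply), "R" (3x3) and "t" (3): a world point X has camera coordinates R X + t. Camera axes: x right, y down, z forward; pixel columns grow to the right and rows downward; lengths in m; the calibration is good to about 2 mm. A picture is of the moment at which its call begins: read the wrist's pose just before it. get_calibration takes no time and is no camera call; for the wrist camera it gives the pose at the moment of the call.
- robot.job_done(): hands the job in; it is judged then, once.
The state is a dict: "time": time; "joint_pos": joint angles; "dq": joint speeds; "joint_torque": joint torques, N m; "position": TCP position; "orientation": TCP orientation; "contact_force": force on the tool from outside, world axes, zero at the start; "moment": the same for the moment, N m; "gripper_width": opening from 0.0 (shut) to 1.0 (fully open); "gripper_force": force on a finger pad.
Only numpy, scipy, OpenCV 4.12 (cv2) and the standard library are available. Lean on these libraries where they do the work, as an engineer would, in place of code of your own. Each camera call takes 0.05 s, during which the arm holds its last target. There are 200 camera calls.

## Working session

There is one attempt and no reset: what is moved stays moved. The work goes in short steps, Python scripts to look and compute and a tool call to move; the robot and the scene stay as the last step left them, time stands still between calls to the robot, and variables do not carry over. Pictures are saved under pics/ and viewed, at most 14 in all, crops included, and the job is handed in when it is done.

Besides the shell and the picture viewer there is one more tool, called as name(argument=value, ...) on one line, values as JSON. servo_tool: Moves the arm, as the interface text tells. Its arguments: {"type":"object","properties":{"rows":{"type":"array","items":{"type":"array","items":{"type":"number","minimum":-1,"maximum":1}}}},"required":["rows"]}

```bash
mkdir -p pics; ls
cat > h.py <<'E'
import numpy as np, cv2
from workcell import robot
def snap(n,f):
    c=robot.get_calibration(n); im=robot.snapshot(n); cv2.imwrite('pics/'+f+'.png',im)
    np.savez('pics/'+f+'.npz',**{k:np.array(c[k]) for k in('K','k1','R','t')}); return im
def pix(f,uv,z):
    c=np.load('pics/'+f+'.npz'); K=c['K'];d=np.array([float(c['k1']),0,0,0])
    p=cv2.undistortPoints(np.array(uv,float).reshape(-1,1,2),K,d).reshape(-1,2)
    C=-c['R'].T@c['t']; r=np.c_[p,np.ones(len(p))]@c['R']
    z=np.broadcast_to(z,len(p)); return C+r*((z-C[2])/r[:,2])[:,None]
def proj(f,X):
    c=np.load('pics/'+f+'.npz'); d=np.array([float(c['k1']),0,0,0])
    return cv2.projectPoints(np.array(X,float).reshape(-1,1,3),cv2.Rodrigues(c['R'])[0],c['t'],c['K'],d)[0].reshape(-1,2)
def st():
    s=robot.sense(); print(s['time'],np.round(s['position'],4),np.round(s['orientation'],3).tolist(),np.round(s['joint_pos'],1),s['gripper_width'],s['contact_force'])
E
python3 - <<'E'
from h import *
print(robot.grasp_offset); st()
for n in('scene','top'): snap(n,n+'0'); c=robot.get_calibration(n); print(n,-np.array(c['R']).T@c['t'],np.round(c['R'],2).tolist())
E
```

```text
pics
0.0187
0.0 [ 0.218  -0.5046  0.2308] [[0.918, 0.397, -0.0], [0.397, -0.918, 0.001], [0.0, -0.001, -1.0]] [-71.5  20.1  94.7  -0.   65.3  -4.8] 1.0008361784233504 [0.16417811 0.21805308 0.03659842]
scene [ 0.01435262 -0.89291496  0.69771551] [[0.87, -0.49, -0.02], [-0.26, -0.43, -0.86], [0.42, 0.76, -0.5]]
top [0.39395782 0.00434982 0.91979792] [[0.01, -1.0, 0.02], [-0.99, -0.01, -0.15], [0.15, -0.02, -0.99]]
```

View pics/top0.png

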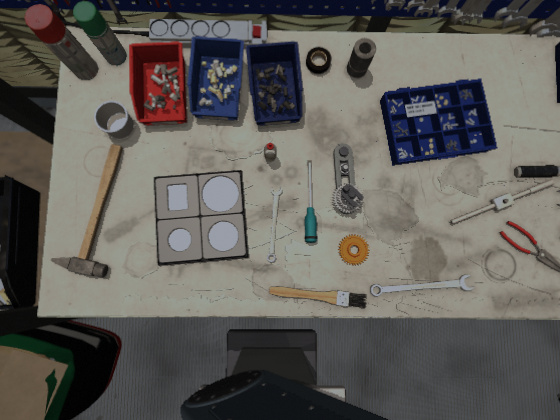

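View pics/scene0.png

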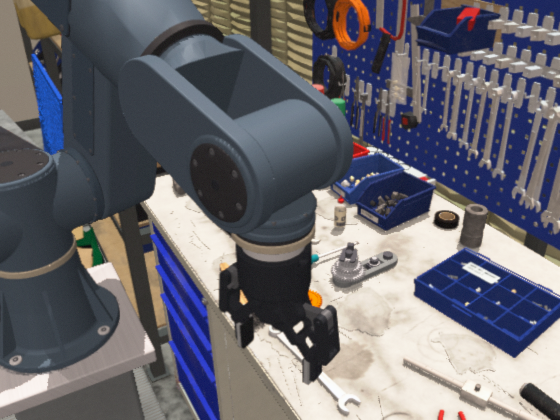

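The top view shows the stud with its stack at about (347,197). The only gear that could be mistaken for one in the stack is the orange look-alike at (353,250). The inserts are: washer (178,197), large (220,194), small (180,239) and middle (223,236). I'll choose the grey stack on the cast arm and check it in a close crop.

Run:
```python
from h import *
im=cv2.imread('pics/top0.png')
a=cv2.resize(im[135:275,300:400],None,fx=4,fy=4,interpolation=cv2.INTER_CUBIC)
b=cv2.resize(im[160:275,145:255],None,fx=3.6,fy=3.6,interpolation=cv2.INTER_CUBIC)
c=np.zeros((600,800,3),np.uint8); c[:560,:400]=a; c[:b.shape[0],402:402+b.shape[1]]=b[:,:398]
cv2.imwrite('pics/c1.png',c)
print(pix('top0',[(347,197),(353,250),(201,217),(180,239),(220,194)],[.07,.0,.01,.008,.008]))
# white pockets
w=(im.min(2)>170).astype(np.uint8); n,l,s,ce=cv2.connectedComponentsWithStats(w)
for i in range(1,n):
    if s[i,4]>150 and 150<ce[i][0]<250 and 165<ce[i][1]<270: print(s[i],ce[i],pix('top0',[ce[i]],.008))
```

```text
[[ 0.55865884 -0.159019    0.07      ]
 [ 0.44865363 -0.18414775  0.        ]
 [ 0.52006905  0.16416611  0.01      ]
 [ 0.46962337  0.20997129  0.008     ]
 [ 0.57432548  0.12283261  0.008     ]]
```

View pics/c1.png

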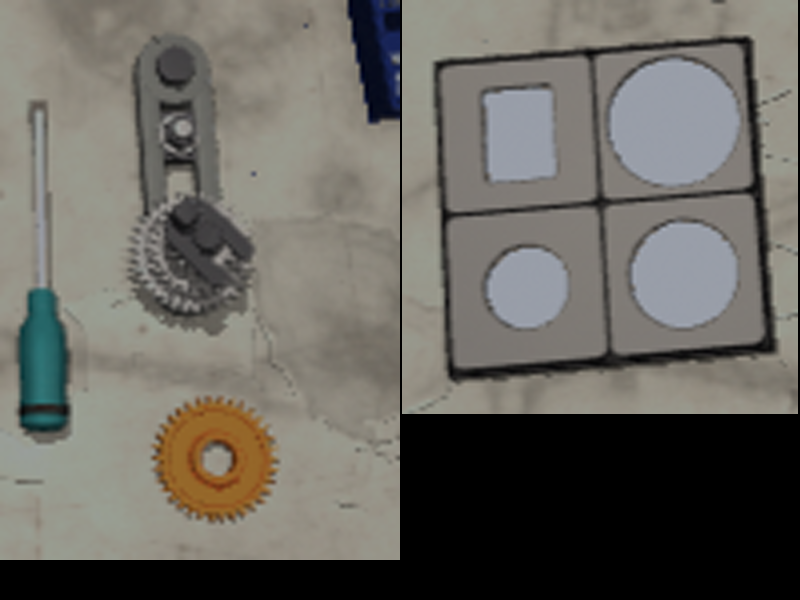

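Run:
```python
from h import *
im=cv2.imread('pics/top0.png').astype(int)
print(im[197,178],im[210,200])
w=((im[...,0]>im[...,2]-2)&(im.min(2)>140)).astype(np.uint8)
n,l,s,ce=cv2.connectedComponentsWithStats(w)
for i in range(1,n):
    if s[i,4]>150 and 150<ce[i][0]<250 and 165<ce[i][1]<270: print(s[i],ce[i],pix('top0',[ce[i]],.008))
print(pix('top0',[(352.5,193.8),(346.2,188)],[.073,.08]))
# grid corners
cr=np.array([(437,62),(750,40),(774,350),(452,376)])
print(pix('top0',(cr-[402,0])/3.6+[145,160],.013))
c=robot.get_calibration('wrist'); print(-np.array(c['R']).T@c['t'],np.round(c['R'],2).tolist(),c['K'])
```

```text
[168 157 152] [83 86 89]
[203 177  36  34 964] [220.14937759 193.6120332 ] [[0.5752402 0.1225155 0.008    ]]
[168 185  20  25 435] [177.3816092 196.9816092] [[0.56618758 0.22011992 0.008     ]]
[209 222  29  29 659] [223.15022762 235.83763278] [[0.47768449 0.11291611 0.008     ]]
[169 229  22  22 376] [179.65957447 239.53989362] [[0.46839415 0.21068268 0.008     ]]
[[ 0.56523236 -0.17045661  0.073     ]
 [ 0.57631863 -0.15570924  0.08      ]]
[[0.61076025 0.27260582 0.013     ]
 [0.6278692  0.07373901 0.013     ]
 [0.42963313 0.0546383  0.013     ]
 [0.41210522 0.25301877 0.013     ]]
[ 0.29472363 -0.47115324  0.37345424] [[0.4, -0.92, -0.0], [-0.87, -0.38, 0.32], [-0.3, -0.13, -0.95]] [[342.94849852   0.         276.49950081]
 [  0.         342.94849852 206.57063991]
 [  0.           0.           1.        ]]
```

servo_tool(rows=[[0.159, 0.155, 0.009, 0, 0, 0.0556, 1], [0.159, 0.155, 0.009, 0, 0, 0.0556, 1], [0.159, 0.155, 0.009, 0, 0, 0.0556, 1], [0.159, 0.155, 0.009, 0, 0, 0.0556, 1], [0.159, 0.155, 0.009, 0, 0, 0.0556, 1]])

```text
time: 0.52
position: [0.341, -0.3844, 0.2382]
orientation: [[0.833, 0.554, 0.001], [0.554, -0.833, 0.001], [0.001, -0.001, -1.0]]
contact_force: [-0.5, -0.8, 0.0]
gripper_width: 1.002
gripper_force: 0.0
```

servo_tool(rows=[[0.159, 0.155, 0.009, 0, 0, 0.0556, 1], [0.159, 0.155, 0.009, 0, 0, 0.0556, 1], [0.159, 0.155, 0.009, 0, 0, 0.0556, 1], [0.159, 0.155, 0.009, 0, 0, 0.0556, 1], [0.159, 0.155, 0.009, 0, 0, 0.0556, 1]])

```text
time: 0.93
position: [0.4602, -0.2682, 0.2449]
orientation: [[0.724, 0.69, 0.001], [0.69, -0.724, 0.001], [0.001, 0.0, -1.0]]
contact_force: [0.3, -0.5, -0.3]
gripper_width: 0.998
gripper_force: 0.0
```

servo_tool(rows=[[0.159, 0.155, 0.009, 0, 0, 0.0556, 1], [0.159, 0.155, 0.009, 0, 0, 0.0556, 1], [0.159, 0.155, 0.009, 0, 0, 0.0556, 1], [0.159, 0.155, 0.009, 0, 0, 0.0556, 1], [0.159, 0.155, 0.009, 0, 0, 0.0556, 1], [0.159, 0.155, 0.009, 0, 0, 0.0556, 1]])

```text
schema error: expected 1 to 5 rows
```

Run:
```python
from h import *
st(); im=snap('wrist','w1')
print(proj('w1',[(.565,-.170,.073),(.576,-.156,.08)]))
cv2.imwrite('pics/w1b.png',cv2.resize(im,(800,600),interpolation=cv2.INTER_CUBIC))
```

```text
0.9333 [ 0.4602 -0.2682  0.2449] [[0.724, 0.69, 0.001], [0.69, -0.724, 0.001], [0.001, 0.0, -1.0]] [-35.3  17.5  96.3   0.1  66.2  11. ] 0.9975416849610531 [ 0.29177665 -0.52066655 -0.30278936]
[[278.97778956  10.48171776]
 [275.80611418 -17.70528615]]
```

View pics/w1b.png

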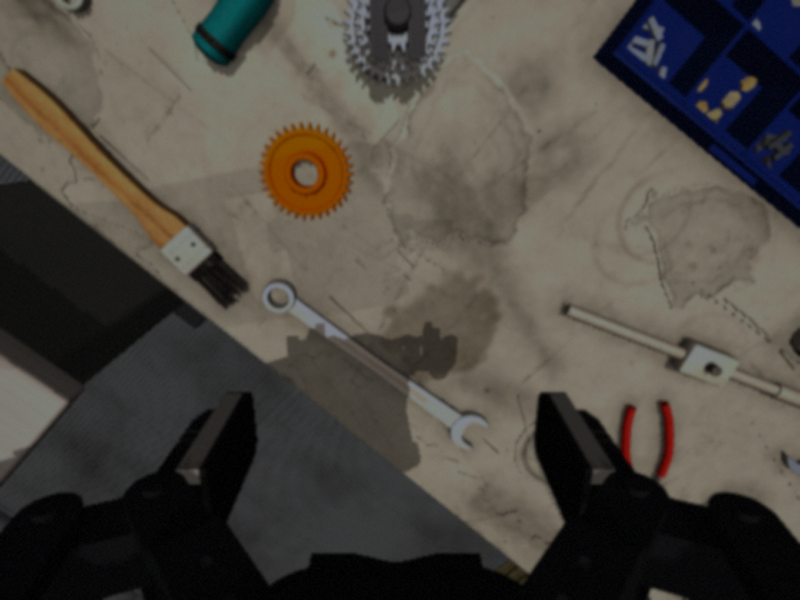

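The washer points straight along the image column here, with the stud head at (397,10) in the enlarged picture. I'll move closer.

servo_tool(rows=[[0.1, 0.095, 0.009, 0, 0, 0.0556, 1], [0.1, 0.095, 0.009, 0, 0, 0.0556, 1], [0.1, 0.095, 0.009, 0, 0, 0.0556, 1], [0.1, 0.095, 0.009, 0, 0, 0.0556, 1], [0.1, 0.095, 0.009, 0, 0, 0.0556, 1]])

```text
time: 1.4
position: [0.5314, -0.2014, 0.2511]
orientation: [[0.596, 0.803, -0.001], [0.803, -0.596, 0.0], [-0.001, -0.001, -1.0]]
contact_force: [-0.4, -0.0, -0.6]
gripper_width: 1.002
gripper_force: 0.0
```

Run:
```python
from h import *
st(); im=snap('wrist','w2')
p=proj('w2',[(.565,-.170,.073),(.576,-.156,.08)]); print(p)
x,y=p.mean(0).astype(int); x0=max(x-80,0);y0=max(y-60,0); print(x0,y0)
cv2.imwrite('pics/w2b.png',cv2.resize(im[y0:y0+120,x0:x0+160],None,fx=5,fy=5,interpolation=cv2.INTER_CUBIC))
```

```text
1.4 [ 0.5314 -0.2014  0.2511] [[0.596, 0.803, -0.001], [0.803, -0.596, 0.0], [-0.001, -0.001, -1.0]] [-25.4  20.9  90.5  -0.   68.6  11.1] 1.001624478170271 [-0.40417794 -0.0171134  -0.59315618]
[[286.3491818  133.42176764]
 [287.31719498 113.91118989]]
206 63
```

View pics/w2b.png

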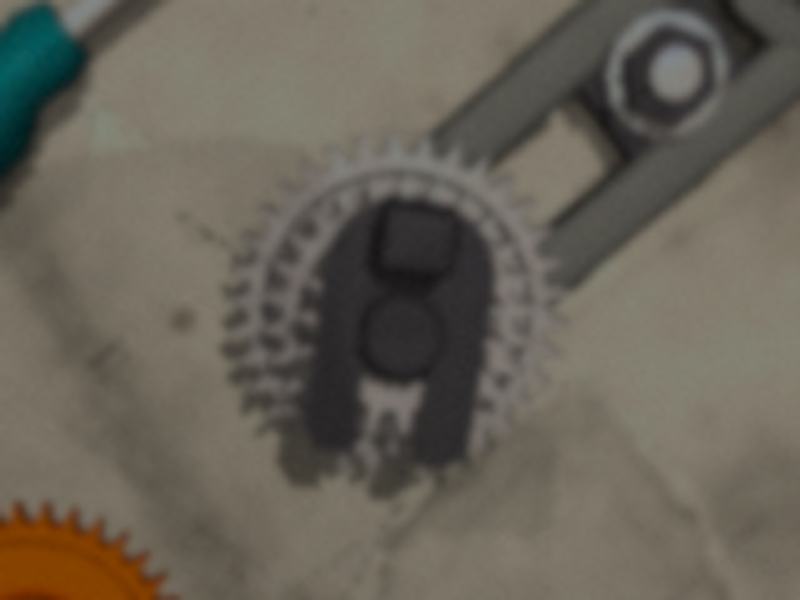

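Run:
```python
from h import *
f=lambda *a:np.array(a)/5+[206,63]
p=pix('w2',[f(403,338),f(418,236),f(330,449),f(441,463)],[.073,.08,.066,.066]); print(p.round(4))
d=p[1]-p[0]; print(np.hypot(*d[:2]),np.degrees(np.arctan2(d[1],d[0])))
e=p[3]-p[2]; print(np.hypot(*e[:2]),np.degrees(np.arctan2(e[1],e[0])))
st()
```

```text
[[ 0.5667 -0.1681  0.073 ]
 [ 0.5795 -0.1546  0.08  ]
 [ 0.5429 -0.1774  0.066 ]
 [ 0.5584 -0.1922  0.066 ]]
0.018543577880924682 46.41829941387035
0.021481651853799376 -43.73044233929818
1.45 [ 0.5309 -0.2019  0.2511] [[0.597, 0.802, -0.001], [0.802, -0.597, 0.0], [-0.001, -0.001, -1.0]] [-25.5  20.9  90.6  -0.   68.6  11.1] 0.9987787397588389 [-0.27793084  0.15030919 -0.30300904]
```

servo_tool(rows=[[0.065, 0.063, -0.1, 0, 0, -0.039, 0], [0.065, 0.063, -0.16, 0, 0, -0.039, 0], [0.065, 0.063, -0.195, 0, 0, -0.039, 0], [0.065, 0.063, -0.195, 0, 0, -0.039, -0.2], [0.065, 0.063, -0.195, 0, 0, -0.039, -0.2]])

```text
time: 1.87
position: [0.5767, -0.1531, 0.0982]
orientation: [[0.691, 0.723, -0.011], [0.723, -0.691, 0.004], [-0.005, -0.01, -1.0]]
contact_force: [-1.0, -0.2, -0.8]
gripper_width: 0.402
gripper_force: 0.0
```

Run:
```python
from h import *
st(); im=snap('wrist','w3')
p=proj('w3',[(.579,-.1555,.08),(.566,-.169,.073)]); print(p)
cv2.imwrite('pics/w3b.png',cv2.resize(im[120:420,80:480],(800,600),interpolation=cv2.INTER_CUBIC))
```

```text
1.8667 [ 0.5767 -0.1531  0.0982] [[0.691, 0.723, -0.011], [0.723, -0.691, 0.004], [-0.005, -0.01, -1.0]] [-19.3  34.3  93.1   0.   53.3  24.3] 0.4018972749888345 [-1.02354857 -0.17349485 -0.81501029]
[[284.24980156 258.91480916]
 [283.70887071 282.98980546]]
```

View pics/w3b.png

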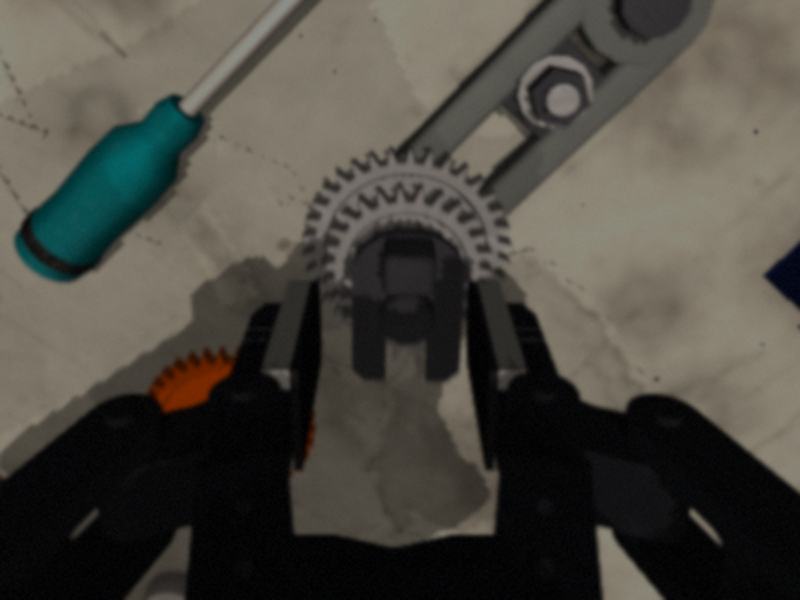

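Run:
```python
from h import *
st(); print(pix('w3',[(285.5,255),(284,279)],[.08,.073]))
snap('wrist','w4'); st();print(proj('w4',[(.5795,-.154,.08),(.567,-.168,.073)]))
```

```text
1.9167 [ 0.578  -0.1542  0.1022] [[0.69, 0.723, -0.007], [0.723, -0.69, 0.002], [-0.003, -0.006, -1.0]] [-19.4  34.   92.9  -0.   53.5  24.3] 0.4046054190969258 [ 1.27293863 -0.42620169  1.40837747]
[[ 0.58103217 -0.15428727  0.08      ]
 [ 0.56786271 -0.16725634  0.073     ]]
1.9667 [ 0.5794 -0.155   0.1052] [[0.691, 0.723, -0.002], [0.723, -0.691, 0.0], [-0.001, -0.002, -1.0]] [-19.4  33.8  92.7  -0.   53.6  24.3] 0.3969837186753909 [ 0.44035639 -0.34342753  0.12927408]
[[279.653627   253.08307493]
 [280.61227596 277.18787002]]
```

servo_tool(rows=[[0.002, 0.002, -0.025, 0, 0, 0, -0.2], [0.002, 0.002, -0.049, 0, 0, 0, -0.2], [0.002, 0.002, -0.049, 0, 0, 0, -0.2], [0.002, 0.002, -0.049, 0, 0, 0, -0.5], [0.002, 0.002, -0.049, 0, 0, 0, -1]])

```text
time: 2.38
position: [0.5828, -0.1535, 0.0712]
orientation: [[0.691, 0.723, 0.003], [0.723, -0.691, -0.001], [0.001, 0.003, -1.0]]
contact_force: [0.8, 1.2, 7.2]
gripper_width: 0.139
gripper_force: 60.8
```

servo_tool(rows=[[0, 0, 0, 0, 0, 0, -1], [0, 0, 0, 0, 0, 0, -1], [0, 0, 0, 0, 0, 0, -1], [0, 0, 0, 0, 0, 0, -1]])

```text
time: 2.72
position: [0.5832, -0.1531, 0.0711]
orientation: [[0.69, 0.724, 0.004], [0.724, -0.69, -0.001], [0.001, 0.004, -1.0]]
contact_force: [-0.9, -1.4, 8.2]
gripper_width: 0.133
gripper_force: 59.0
```

servo_tool(rows=[[0, 0, 0.005, 0, 0, 0, -1], [0, 0, 0.005, 0, 0, 0, -1], [0.008, 0.008, 0.005, 0, 0, 0, -1], [0.018, 0.0188, 0.005, 0, 0, 0, -1], [0.028, 0.0293, 0.005, 0, 0, 0, -1]])

```text
time: 3.13
position: [0.6038, -0.1295, 0.0725]
orientation: [[0.69, 0.724, 0.0], [0.724, -0.69, 0.0], [0.0, 0.0, -1.0]]
contact_force: [0.2, -0.2, -0.3]
gripper_width: 0.133
gripper_force: 59.8
```

servo_tool(rows=[[0.011, 0.0115, 0, 0, 0, 0, -1], [0.022, 0.023, 0, 0, 0, 0, -1], [0.022, 0.03, 0.04, 0, 0, 0, -1], [0.022, 0.04, 0.09, 0, 0, -0.03, -1], [0.022, 0.06, 0.12, 0, 0, -0.06, -1]])

```text
time: 3.55
position: [0.6208, -0.0851, 0.1652]
orientation: [[0.816, 0.578, 0.002], [0.578, -0.816, -0.001], [0.002, 0.002, -1.0]]
contact_force: [0.6, -0.5, 0.2]
gripper_width: 0.132
gripper_force: 59.8
```

Run:
```python
from h import *
snap('wrist','w5'); st()
im=snap('scene','s1');
c=np.load('pics/s1.npz'); p=proj('s1',[(.567,-.168,.06)])[0].astype(int);print(p)
w=cv2.imread('pics/w5.png'); a=cv2.resize(w,None,fx=.95,fy=.95)
b=cv2.resize(im[max(p[1]-70,0):p[1]+50,max(p[0]-60,0):p[0]+40],None,fx=2.6,fy=2.6)[:399,:266]
o=np.zeros((400,800,3),np.uint8); o[:399,:532]=a; o[:b.shape[0],533:533+b.shape[1]]=b; cv2.imwrite('pics/c5.png',o)
```

```text
3.6 [ 0.6224 -0.0825  0.1692] [[0.82, 0.573, 0.008], [0.573, -0.82, -0.001], [0.006, 0.005, -1.0]] [-11.8  31.6  86.1   0.1  61.8  43.2] 0.1339586227487868 [3.14683075 2.1485791  3.84576594]
[348 256]
```

View pics/c5.png

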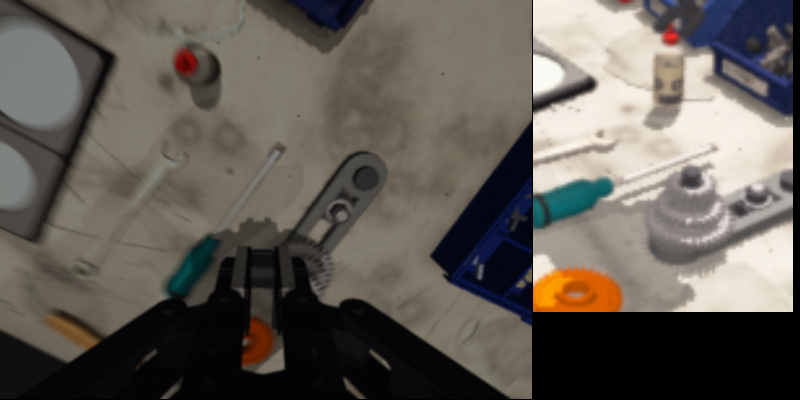

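servo_tool(rows=[[-0.0237, 0.2027, 0, 0, 0, -0.0833, -1], [-0.0237, 0.2027, 0, 0, 0, -0.0833, -1], [-0.0237, 0.2027, 0, 0, 0, -0.0833, -1], [-0.0237, 0.2027, 0, 0, 0, -0.0833, -1], [-0.0237, 0.2027, 0, 0, 0, -0.0833, -1]])

```text
time: 4.07
position: [0.6006, 0.0722, 0.1614]
orientation: [[0.934, 0.357, -0.002], [0.357, -0.934, 0.001], [-0.001, -0.002, -1.0]]
contact_force: [-0.2, 0.0, 0.8]
gripper_width: 0.135
gripper_force: 59.8
```

servo_tool(rows=[[-0.0237, 0.2027, 0, 0, 0, -0.0833, -1], [-0.0237, 0.2027, 0, 0, 0, -0.0833, -1], [-0.0237, 0.2027, 0, 0, 0, -0.0833, -1], [-0.0237, 0.2027, 0, 0, 0, -0.0833, -1], [-0.0237, 0.2027, 0, 0, 0, -0.0833, -1]])

```text
time: 4.48
position: [0.5827, 0.2241, 0.1614]
orientation: [[0.995, 0.103, -0.001], [0.103, -0.995, 0.001], [-0.001, -0.001, -1.0]]
contact_force: [0.6, 0.6, -0.0]
gripper_width: 0.134
gripper_force: 59.8
```

servo_tool(rows=[[0, 0, -0.08, 0, 0, 0, -1], [0, 0, -0.08, 0, 0, 0, -1], [0, 0, -0.08, 0, 0, 0, -1], [0, 0, -0.08, 0, 0, 0, -1], [0, 0, -0.08, 0, 0, 0, -1]])

```text
time: 4.9
position: [0.5847, 0.2188, 0.1034]
orientation: [[0.995, 0.098, 0.001], [0.098, -0.995, 0.0], [0.001, -0.0, -1.0]]
contact_force: [0.5, -0.6, -1.0]
gripper_width: 0.139
gripper_force: 59.7
```

Run:
```python
from h import *
st(); im=snap('wrist','w6')
print(proj('w6',[(.5662,.2201,.008)]))
cv2.imwrite('pics/w6b.png',cv2.resize(im[120:420,80:480],(800,600),interpolation=cv2.INTER_CUBIC))
```

```text
4.9 [0.5847 0.2188 0.1034] [[0.995, 0.098, 0.001], [0.098, -0.995, 0.0], [0.001, -0.0, -1.0]] [ 16.2  36.1  88.9  -0.   54.9 100.6] 0.13918370512806946 [ 0.49298928 -0.55312432 -1.0065164 ]
[[273.18305268 232.00697578]]
```

View pics/w6b.png

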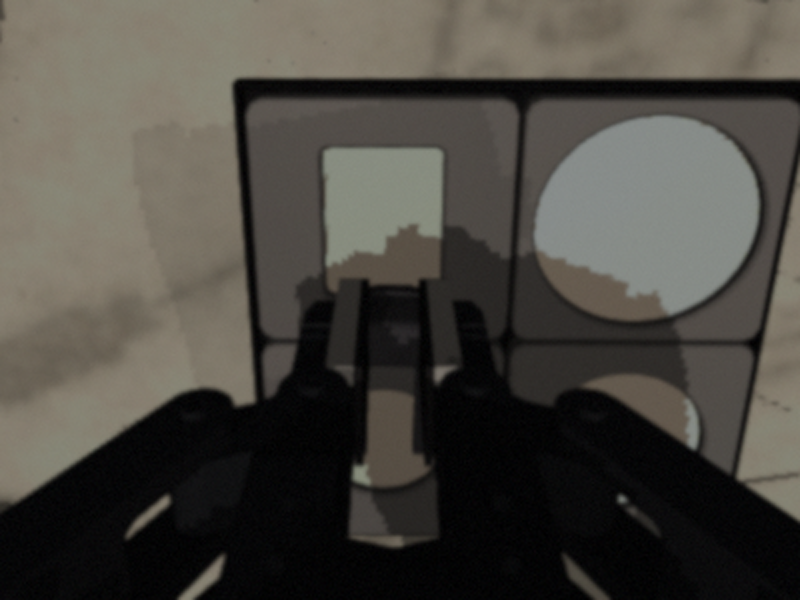

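servo_tool(rows=[[0.003, 0.0036, -0.04, 0, 0, 0, -1], [0.003, 0.0036, -0.08, 0, 0, 0, -1], [0.003, 0.0036, -0.1, 0, 0, 0, -1], [0.003, 0.0036, -0.114, 0, 0, 0, -1], [0.003, 0.0036, -0.114, 0, 0, 0, -1]])

```text
time: 5.37
position: [0.5868, 0.2214, 0.017]
orientation: [[0.995, 0.097, 0.001], [0.097, -0.995, 0.0], [0.001, -0.0, -1.0]]
contact_force: [1.0, -0.4, -0.4]
gripper_width: 0.136
gripper_force: 64.6
```

Run:
```python
from h import *
print(proj('w6',[(.596,.223,.008)])); st()
im=snap('wrist','w7')
cv2.imwrite('pics/w7b.png',cv2.resize(im[120:420,80:480],(800,600),interpolation=cv2.INTER_CUBIC))
```

```text
[[273.1123502  193.89334488]]
5.3667 [0.5868 0.2214 0.017 ] [[0.995, 0.097, 0.001], [0.097, -0.995, 0.0], [0.001, -0.0, -1.0]] [ 16.4  43.5  90.    0.   46.5 100.8] 0.13611928957400474 [ 0.97274415 -0.35643183 -0.40900627]
```

View pics/w7b.png

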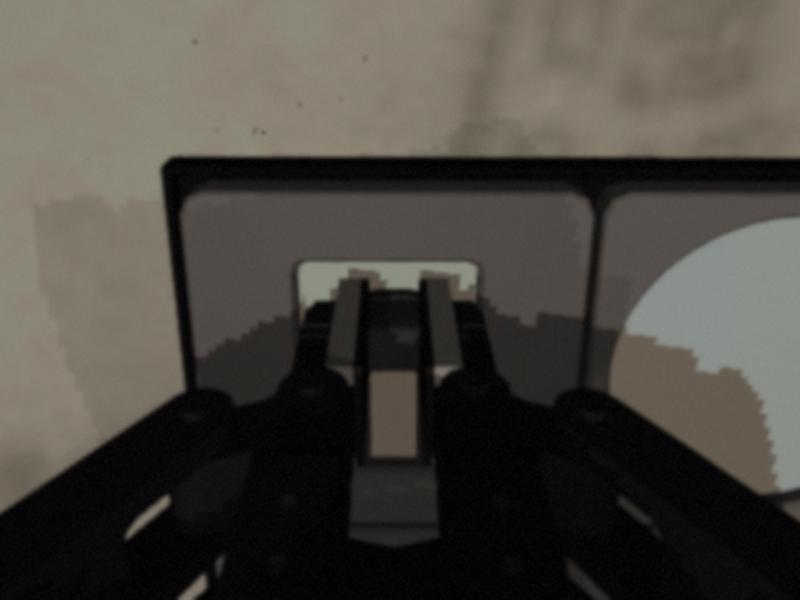

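The pocket is at columns 297–480 with the washer inside it, so I'll release.

servo_tool(rows=[[0, 0, 0, 0, 0, 0, -0.3], [0, 0, 0, 0, 0, 0, -0.3], [0, 0, 0, 0, 0, 0, -0.3], [0, 0, 0, 0, 0, 0, 0], [0, 0, 0.03, 0, 0, 0, 0]])

```text
time: 5.83
position: [0.5841, 0.2207, 0.0364]
orientation: [[0.995, 0.097, -0.005], [0.097, -0.995, -0.002], [-0.006, 0.001, -1.0]]
contact_force: [-0.2, -0.1, 0.3]
gripper_width: 0.499
gripper_force: 0.0
```

servo_tool(rows=[[0, 0, 0.05, 0, 0, 0, 0], [0, 0, 0.1, 0, 0, 0, 0], [0, 0, 0.15, 0, 0, 0, 0], [0, 0, 0.2, 0, 0, 0, 0.3], [0, 0, 0.23, 0, 0, 0, 0.3]])

```text
time: 6.25
position: [0.587, 0.2216, 0.2165]
orientation: [[0.995, 0.097, 0.005], [0.097, -0.995, 0.001], [0.005, -0.001, -1.0]]
contact_force: [1.2, 0.7, -0.6]
gripper_width: 0.65
gripper_force: 0.0
```

servo_tool(rows=[[-0.05, -0.2, 0.02, 0, 0, 0, 0.3], [-0.05, -0.2, 0.02, 0, 0, 0, 0.3], [-0.05, -0.2, 0.02, 0, 0, 0, 0.3], [-0.05, -0.2, 0.02, 0, 0, 0, 0.3], [-0.05, -0.2, 0.02, 0, 0, 0, 0.3]])

```text
time: 6.67
position: [0.5477, 0.0672, 0.2279]
orientation: [[0.996, 0.094, 0.001], [0.094, -0.996, -0.001], [0.001, 0.001, -1.0]]
contact_force: [-0.2, -0.9, -0.4]
gripper_width: 0.651
gripper_force: 0.0
```

Run:
```python
from h import *
st(); im=snap('top','t2')
cv2.imwrite('pics/t2b.png',cv2.resize(im[165:270,145:255],None,fx=5,fy=5,interpolation=cv2.INTER_CUBIC))
```

```text
6.6667 [0.5477 0.0672 0.2279] [[0.996, 0.094, 0.001], [0.094, -0.996, -0.001], [0.001, 0.001, -1.0]] [ 2.2 20.5 94.6 -0.1 64.9 86.8] 0.6511894505670026 [-0.19153073 -0.94183932 -0.43011124]
```

View pics/t2b.png

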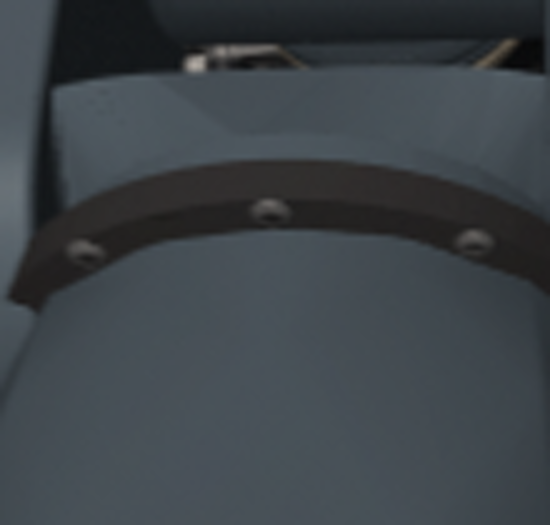

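The arm hides the inserts from the top camera here. I'll move over the stud and check the washer from there.

servo_tool(rows=[[0.0127, -0.157, -0.01, 0, 0, 0, 0.3], [0.0127, -0.157, -0.01, 0, 0, 0, 0.3], [0.0127, -0.157, -0.01, 0, 0, 0, 0.3], [0.0127, -0.157, -0.01, 0, 0, 0, 0.3]])

```text
time: 7.05
position: [0.5586, -0.0504, 0.2189]
orientation: [[0.996, 0.094, -0.0], [0.094, -0.996, -0.001], [-0.0, 0.001, -1.0]]
contact_force: [0.4, -0.8, 1.0]
gripper_width: 0.654
gripper_force: 0.0
```

servo_tool(rows=[[0.0127, -0.157, -0.08, 0, 0, 0, 0.3], [0.0127, -0.157, -0.08, 0, 0, 0, 0.3], [0.0127, -0.157, -0.08, 0, 0, 0, 0.3], [0.0127, -0.157, -0.08, 0, 0, 0, 0.3], [0.0127, -0.157, -0.08, 0, 0, 0, 0.3]])

```text
time: 7.47
position: [0.5674, -0.165, 0.1577]
orientation: [[0.995, 0.095, -0.002], [0.095, -0.995, 0.001], [-0.002, -0.001, -1.0]]
contact_force: [-0.4, 0.6, -0.2]
gripper_width: 0.649
gripper_force: 0.0
```

Run:
```python
from h import *
im=snap('top','t3'); w=snap('wrist','w8'); st()
p=proj('w8',[(.567,-.168,.073)])[0]; print(p)
a=cv2.resize(im[165:270,145:255],(419,400),interpolation=cv2.INTER_CUBIC)
x,y=p.astype(int); b=cv2.resize(w[y-90:y+90,x-85:x+85],(378,400),interpolation=cv2.INTER_CUBIC); print(x-85,y-90)
cv2.imwrite('pics/c8.png',np.hstack([a,b]))
```

```text
7.5667 [ 0.5681 -0.163   0.1596] [[0.995, 0.098, 0.0], [0.098, -0.995, 0.0], [0.0, -0.0, -1.0]] [-20.5  28.9  92.2   0.   58.9  63.9] 0.6518150582291604 [-0.37789655  0.33548855 -0.43038882]
[283.42134671 214.9117295 ]
198 124
```

View pics/c8.png

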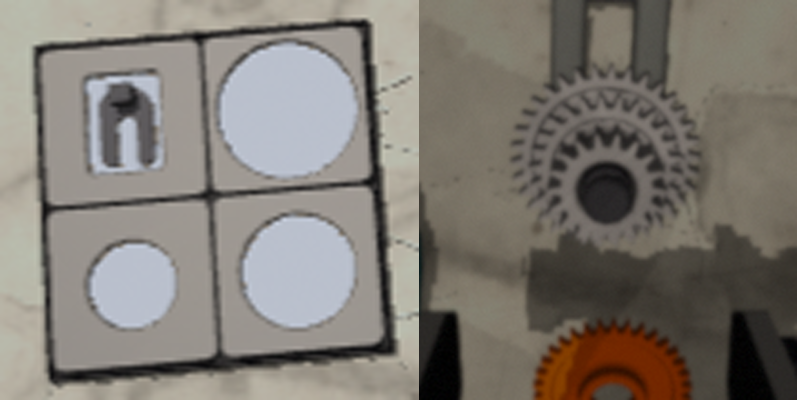

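The washer sits inside its pocket at (123,120). The stud head is at (606,197), which confirms its position to about 1 mm. Next is the small gear.

servo_tool(rows=[[0, -0.006, -0.05, 0, 0, 0, 0.3], [0, -0.006, -0.1, 0, 0, 0, 0.3], [0, -0.006, -0.13, 0, 0, 0, 0.3], [0, -0.006, -0.15, 0, 0, 0, 0.3], [0, -0.006, -0.156, 0, 0, 0, 0.3]])

```text
time: 7.98
position: [0.5672, -0.1664, 0.0408]
orientation: [[0.995, 0.099, -0.002], [0.099, -0.995, 0.001], [-0.002, -0.001, -1.0]]
contact_force: [0.4, 0.2, -0.2]
gripper_width: 0.648
gripper_force: 0.0
```

servo_tool(rows=[[0, 0, 0, 0, 0, 0, 0], [0, 0, 0, 0, 0, 0, -1], [0, 0, 0, 0, 0, 0, -1], [0, 0, 0, 0, 0, 0, -1], [0, 0, 0, 0, 0, 0, -1]])

```text
time: 8.4
position: [0.5682, -0.1687, 0.0434]
orientation: [[0.995, 0.097, 0.002], [0.097, -0.995, -0.0], [0.002, 0.001, -1.0]]
contact_force: [-0.2, 2.2, 4.1]
gripper_width: 0.442
gripper_force: 60.6
```

servo_tool(rows=[[0, 0.001, 0.01, 0, 0, 0, -1], [0, 0.001, 0.025, 0, 0, 0, -1], [0, 0.001, 0.045, 0, 0, 0, -1], [0, 0.001, 0.075, 0, 0, 0, -1], [0, 0.001, 0.12, 0, 0, 0, -1]])

```text
time: 8.82
position: [0.5665, -0.1675, 0.1324]
orientation: [[0.995, 0.097, -0.003], [0.097, -0.995, 0.001], [-0.003, -0.001, -1.0]]
contact_force: [0.8, 0.5, 0.2]
gripper_width: 0.444
gripper_force: 60.3
```

Run:
```python
from h import *
snap('wrist','w9'); st()
```

```text
8.8667 [ 0.5699 -0.1687  0.1404] [[0.995, 0.097, 0.007], [0.097, -0.995, -0.003], [0.007, 0.003, -1.0]] [-21.   30.4  92.8  -0.   56.4  63.4] 0.44087488540792125 [ 4.80428878 -1.13062944  7.7490998 ]
```

servo_tool(rows=[[-0.0664, 0.252, 0, 0, 0, 0, -1], [-0.0664, 0.252, 0, 0, 0, 0, -1], [-0.0664, 0.252, 0, 0, 0, 0, -1], [-0.0664, 0.252, 0, 0, 0, 0, -1], [-0.0664, 0.252, 0, 0, 0, 0, -1]])

```text
time: 9.28
position: [0.5168, 0.0237, 0.1334]
orientation: [[0.995, 0.098, 0.001], [0.098, -0.995, 0.0], [0.001, -0.0, -1.0]]
contact_force: [0.8, 0.1, -0.8]
gripper_width: 0.441
gripper_force: 60.4
```

servo_tool(rows=[[-0.0664, 0.252, 0, 0, 0, 0, -1], [-0.0664, 0.252, 0, 0, 0, 0, -1], [-0.0664, 0.252, 0, 0, 0, 0, -1], [-0.0664, 0.252, 0, 0, 0, 0, -1], [-0.0664, 0.252, 0, 0, 0, 0, -1]])

```text
time: 9.7
position: [0.4671, 0.213, 0.1335]
orientation: [[0.995, 0.098, 0.001], [0.098, -0.995, 0.001], [0.001, -0.001, -1.0]]
contact_force: [1.7, -0.2, -1.5]
gripper_width: 0.443
gripper_force: 60.4
```

servo_tool(rows=[[0, 0, -0.08, 0, 0, 0, -1], [0, 0, -0.08, 0, 0, 0, -1], [0, 0, -0.08, 0, 0, 0, -1], [0, 0, -0.08, 0, 0, 0, -1], [0, 0, -0.08, 0, 0, 0, -1]])

```text
time: 10.12
position: [0.4691, 0.2101, 0.074]
orientation: [[0.995, 0.097, 0.002], [0.097, -0.995, 0.001], [0.002, -0.0, -1.0]]
contact_force: [0.5, -0.1, -1.3]
gripper_width: 0.439
gripper_force: 60.6
```

Run:
```python
from h import *
st(); im=snap('wrist','w10'); st()
print(proj('w10',[(.4684,.2107,.008),(.4684+.0259,.2107+.0025,.008),(.4684,.2107,.013)]))
cv2.imwrite('pics/w10b.png',cv2.resize(im[120:420,80:480],(800,600),interpolation=cv2.INTER_CUBIC))
```

```text
10.1167 [0.4691 0.2101 0.074 ] [[0.995, 0.097, 0.002], [0.097, -0.995, 0.001], [0.002, -0.0, -1.0]] [ 18.9  29.3 107.   -0.   43.5 103.4] 0.4393382801559414 [ 0.51935155 -0.14306194 -1.34509386]
10.1667 [0.4692 0.2101 0.0741] [[0.995, 0.097, 0.003], [0.097, -0.995, 0.001], [0.003, -0.001, -1.0]] [ 18.9  29.3 107.    0.   43.5 103.4] 0.44297664940839565 [-0.49194945  0.26552047 -0.39230808]
[[276.54345478 224.87657875]
 [276.60040142 186.52654302]
 [276.52949037 227.78660675]]
```

View pics/w10b.png

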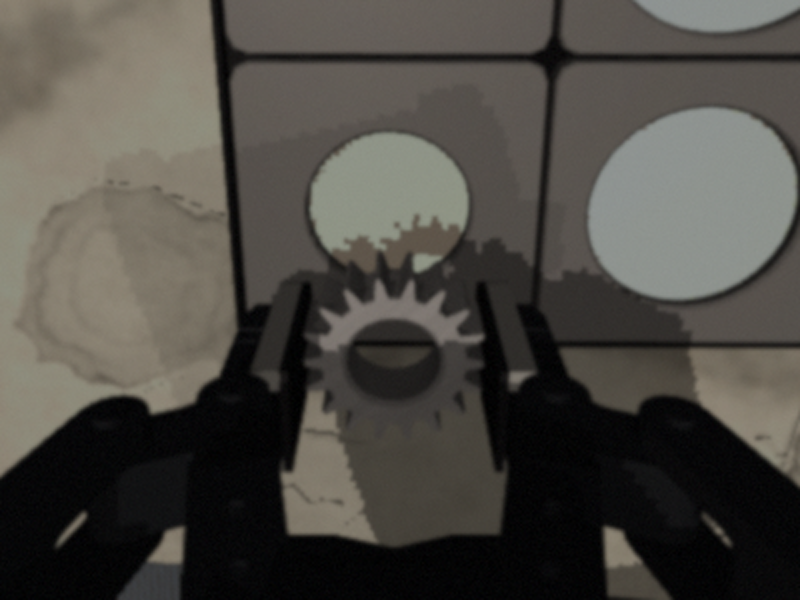

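The pocket is at columns 307–470. The gear is held level, with its bore at (394,357).

Run:
```python
from h import *
print(pix('w10',[(277,298),(274,225)],[.0926,.008]))
```

```text
[[0.46935197 0.21044829 0.0926    ]
 [0.46814985 0.2123497  0.008     ]]
```

servo_tool(rows=[[-0.001, 0.002, -0.04, 0, 0, 0, -1], [-0.001, 0.002, -0.065, 0, 0, 0, -1], [-0.001, 0.002, -0.08, 0, 0, 0, -1], [-0.001, 0.002, -0.085, 0, 0, 0, -1], [-0.001, 0.002, -0.085, 0, 0, 0, -1]])

```text
time: 10.58
position: [0.4676, 0.2116, 0.0088]
orientation: [[0.995, 0.097, 0.0], [0.097, -0.995, 0.0], [0.0, -0.0, -1.0]]
contact_force: [1.2, 2.2, -7.7]
gripper_width: 0.446
gripper_force: 70.3
```

servo_tool(rows=[[0, 0, 0, 0, 0, 0, -1], [0, 0, -0.003, 0, 0, 0, -1], [0, 0, -0.003, 0, 0, 0, -1]])

```text
time: 10.83
position: [0.4681, 0.2117, 0.0072]
orientation: [[0.995, 0.097, 0.002], [0.097, -0.995, 0.0], [0.002, -0.0, -1.0]]
contact_force: [0.4, -1.3, 2.8]
gripper_width: 0.442
gripper_force: 71.3
```

servo_tool(rows=[[0, 0, 0, 0, 0, 0, -0.05], [0, 0, 0, 0, 0, 0, 0.1], [0, 0, 0, 0, 0, 0, 0.3], [0, 0, 0, 0, 0, 0, 0.3], [0, 0, 0.02, 0, 0, 0, 0.3]])

```text
time: 11.25
position: [0.4651, 0.211, 0.0186]
orientation: [[0.995, 0.097, -0.005], [0.097, -0.995, -0.001], [-0.006, 0.001, -1.0]]
contact_force: [-1.5, 0.6, -1.0]
gripper_width: 0.563
gripper_force: 0.0
```

servo_tool(rows=[[0, 0, 0.04, 0, 0, 0, 0.3], [0, 0, 0.08, 0, 0, 0, 0.3], [0, 0, 0.12, 0, 0, 0, 0.3], [0, 0, 0.15, 0, 0, 0, 0.1], [0.02, -0.04, 0.18, 0, 0, 0, 0.1]])

```text
time: 11.67
position: [0.4804, 0.1841, 0.1578]
orientation: [[0.995, 0.101, -0.001], [0.101, -0.995, 0.001], [-0.001, -0.001, -1.0]]
contact_force: [0.5, 1.2, -1.0]
gripper_width: 0.55
gripper_force: 0.0
```

servo_tool(rows=[[0.056, -0.22, 0, 0, 0, 0, 0], [0.056, -0.22, 0, 0, 0, 0, 0], [0.056, -0.22, 0, 0, 0, 0, 0], [0.056, -0.22, 0, 0, 0, 0, 0], [0.056, -0.22, 0, 0, 0, 0, 0]])

```text
time: 12.08
position: [0.525, 0.0115, 0.1565]
orientation: [[0.996, 0.093, 0.0], [0.093, -0.996, -0.001], [-0.0, 0.001, -1.0]]
contact_force: [-0.9, 0.4, -0.1]
gripper_width: 0.503
gripper_force: 0.0
```

servo_tool(rows=[[0.056, -0.22, 0, 0, 0, 0, 0], [0.056, -0.22, 0, 0, 0, 0, 0], [0.056, -0.22, 0, 0, 0, 0, 0], [0.056, -0.22, 0, 0, 0, 0, 0], [0.056, -0.22, 0, 0, 0, 0, 0]])

```text
time: 12.5
position: [0.567, -0.1536, 0.1563]
orientation: [[0.996, 0.094, 0.001], [0.094, -0.996, -0.001], [0.0, 0.001, -1.0]]
contact_force: [0.2, 0.7, -0.0]
gripper_width: 0.497
gripper_force: 0.0
```

Run:
```python
from h import *
im=snap('top','t4').astype(int); snap('wrist','w11');st()
print(proj('w11',[(.5675,-.1675,.073)]))
# small pocket check: white ring around the dark gear, centroid of pocket mask hull
def chk(f,ctr,D):
    im=cv2.imread('pics/'+f+'.png'); out=[]
    p=proj(f,[(ctr[0],ctr[1],.013)])[0]; r=int(40*D/.09)
    x,y=p.astype(int); cv2.imwrite('pics/'+f+'_s.png',cv2.resize(im[y-25:y+25,x-25:x+25],(400,400),interpolation=cv2.INTER_CUBIC)); 
    g=im[y-16:y+16,x-16:x+16].min(2); print((g//10).tolist() if D<0 else '')
chk('t4',(.4684,.2107),.052)
```

```text
12.6 [ 0.5659 -0.1493  0.1559] [[0.995, 0.095, -0.001], [0.095, -0.995, 0.001], [-0.001, -0.001, -1.0]] [-19.3  28.6  93.2   0.   58.2  65.2] 0.4979014522293951 [-0.78963758  0.02548237 -0.77001637]
[[300.41774537 215.22452358]]
```

```bash
cat >> h.py <<'E'
def diff(a,b,ctr,r,z):
    A,B=[cv2.imread(f'pics/{f}.png').astype(int) for f in(a,b)]
    x,y=proj(b,[(*ctr,z)])[0].astype(int); d=(np.abs(A-B).max(2)[y-r:y+r,x-r:x+r]>25).astype(np.uint8)
    v,u=np.nonzero(d); c=cv2.minEnclosingCircle(np.c_[u,v].astype(np.float32)); 
    print('centroid',pix(b,[(u.mean()+x-r,v.mean()+y-r)],z),'circle',pix(b,[(c[0][0]+x-r,c[0][1]+y-r)],z),c[1],len(u),np.ptp(u)+1,np.ptp(v)+1)
    print('\n'.join(''.join('.#'[k] for k in row) for row in d))
E
python3 - <<'E'
from h import *
diff('t3','t4',(.4684,.2107),16,.018)
E
```

```text
centroid [[0.45938145 0.20677355 0.018     ]] circle [[0.46053983 0.20865556 0.018     ]] 9.981420516967773 171 20 20
................................
................................
................................
................................
................................
................................
................................
................................
................................
................................
...............#..#.............
...............##.####..........
....................###.........
.....................####.......
..............######..###.......
.............########..###......
............#########..####.....
............#####.......####....
...........#####........###.....
........#..#####.......####.....
........##.#####........####....
............####......######....
........###..###......#####.....
........###.....##...######.....
...........##......#.#####......
..........#######.########......
...........#############........
.............###########........
................###.##..........
.....................#..........
................................
................................
```

Run:
```python
from h import *
a=cv2.imread('pics/t4.png')[165:270,145:255]; w=cv2.imread('pics/w11.png')[130:310,210:390]
cv2.imwrite('pics/c11.png',np.hstack([cv2.resize(a,(450,430),interpolation=cv2.INTER_CUBIC),cv2.resize(w,(350,430))]))
```

```text
(no output)
```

View pics/c11.png

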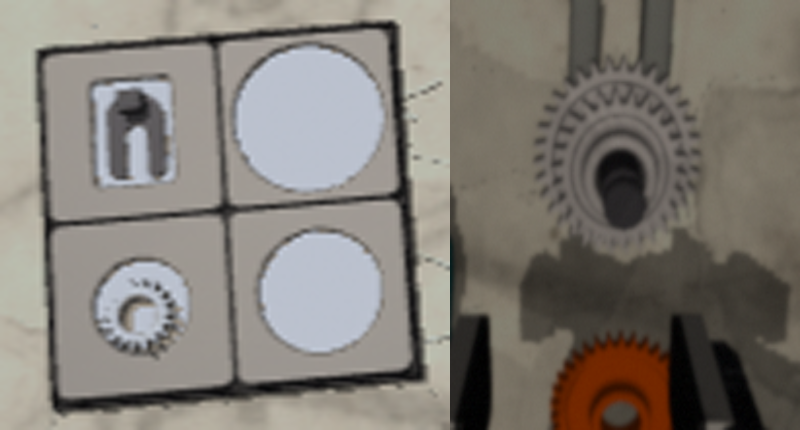

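The small gear sits in its pocket but off-centre towards the bottom, bore at (140,315) against a pocket centre of (141,306). I'll recentre it later. Middle gear next.

servo_tool(rows=[[0.002, -0.0245, -0.05, 0, 0, 0, 0], [0.002, -0.0245, -0.08, 0, 0, 0, 0], [0.002, -0.0245, -0.09, 0, 0, 0, 0], [0.002, -0.0245, -0.09, 0, 0, 0, 0], [0.002, -0.0245, -0.09, 0, 0, 0, 0]])

```text
time: 13.02
position: [0.568, -0.1656, 0.0896]
orientation: [[0.995, 0.098, -0.0], [0.098, -0.995, 0.0], [-0.0, -0.0, -1.0]]
contact_force: [1.0, -0.1, 0.1]
gripper_width: 0.497
gripper_force: 0.0
```

servo_tool(rows=[[0, -0.0025, -0.035, 0, 0, 0, 0], [0, -0.0025, -0.058, 0, 0, 0, 0], [0, -0.0025, -0.067, 0, 0, 0, 0], [0, -0.0025, -0.0685, 0, 0, 0, 0], [0, -0.0025, -0.0685, 0, 0, 0, 0]])

```text
time: 13.43
position: [0.5686, -0.1682, 0.0393]
orientation: [[0.995, 0.098, 0.002], [0.098, -0.995, -0.0], [0.001, 0.001, -1.0]]
contact_force: [0.1, -0.2, -0.4]
gripper_width: 0.501
gripper_force: 0.0
```

servo_tool(rows=[[0, 0, 0, 0, 0, 0, -0.2], [0, 0, 0, 0, 0, 0, -1], [0, 0, 0, 0, 0, 0, -1], [0, 0, 0, 0, 0, 0, -1], [0, 0, 0, 0, 0, 0, -1]])

```text
time: 13.85
position: [0.5697, -0.1687, 0.0409]
orientation: [[0.995, 0.098, 0.005], [0.098, -0.995, -0.001], [0.004, 0.002, -1.0]]
contact_force: [-2.8, 2.0, 17.3]
gripper_width: 0.311
gripper_force: 61.7
```

servo_tool(rows=[[0, 0, 0.003, 0, 0, 0, -1], [0, 0, 0.005, 0, 0, 0, -1], [0, 0, 0.02, 0, 0, 0, -1], [0, 0, 0.045, 0, 0, 0, -1], [0, 0, 0.08, 0, 0, 0, -1]])

```text
time: 14.27
position: [0.567, -0.1682, 0.0976]
orientation: [[0.995, 0.097, -0.002], [0.097, -0.995, 0.001], [-0.002, -0.001, -1.0]]
contact_force: [0.8, -0.1, -1.6]
gripper_width: 0.307
gripper_force: 60.7
```

servo_tool(rows=[[0, 0, 0.03, 0, 0, 0, -1], [0, 0, 0.05, 0, 0, 0, -1], [0, 0, 0.05, 0, 0, 0, -1]])

```text
time: 14.52
position: [0.5694, -0.1691, 0.1392]
orientation: [[0.995, 0.097, 0.006], [0.097, -0.995, -0.002], [0.005, 0.003, -1.0]]
contact_force: [-0.7, -0.4, -1.3]
gripper_width: 0.313
gripper_force: 60.7
```

servo_tool(rows=[[-0.0603, 0.188, 0, 0, 0, 0, -1], [-0.0603, 0.188, 0, 0, 0, 0, -1], [-0.0603, 0.188, 0, 0, 0, 0, -1], [-0.0603, 0.188, 0, 0, 0, 0, -1], [-0.0603, 0.188, 0, 0, 0, 0, -1]])

```text
time: 14.93
position: [0.5205, -0.0239, 0.1345]
orientation: [[0.995, 0.1, -0.002], [0.101, -0.995, 0.001], [-0.002, -0.001, -1.0]]
contact_force: [0.4, 0.0, -0.1]
gripper_width: 0.31
gripper_force: 60.8
```

servo_tool(rows=[[-0.0603, 0.188, 0, 0, 0, 0, -1], [-0.0603, 0.188, 0, 0, 0, 0, -1], [-0.0603, 0.188, 0, 0, 0, 0, -1], [-0.0603, 0.188, 0, 0, 0, 0, -1], [-0.0603, 0.188, 0, 0, 0, 0, -1]])

```text
time: 15.35
position: [0.4759, 0.1163, 0.1347]
orientation: [[0.995, 0.101, -0.001], [0.101, -0.995, 0.0], [-0.001, -0.0, -1.0]]
contact_force: [0.1, -0.7, -1.8]
gripper_width: 0.315
gripper_force: 60.8
```

servo_tool(rows=[[0, 0, -0.08, 0, 0, 0, -1], [0, 0, -0.08, 0, 0, 0, -1], [0, 0, -0.08, 0, 0, 0, -1], [0, 0, -0.08, 0, 0, 0, -1], [0, 0, -0.08, 0, 0, 0, -1]])

```text
time: 15.77
position: [0.4782, 0.113, 0.0759]
orientation: [[0.995, 0.097, 0.001], [0.097, -0.995, 0.0], [0.001, -0.0, -1.0]]
contact_force: [-0.1, -0.6, -1.8]
gripper_width: 0.309
gripper_force: 60.9
```

Run:
```python
from h import *
st(); im=snap('wrist','w12')
w=((im.min(2)>110)).astype(np.uint8); n,l,s,ce=cv2.connectedComponentsWithStats(w)
for i in range(1,n):
    if s[i,4]>400: print(s[i],ce[i].round(1))
print(proj('w12',[(.4775,.1138,.008),(.4684,.2107,.008),(.4684,.2107,.022)]).round(1))
# edges of pocket: far edge
print(proj('w12',[(.4775+.034*np.cos(t),.1138+.034*np.sin(t),.008) for t in np.radians([5.5,65,-55])]).round(1), im[::12,276].min(1).tolist())
```

```text
15.7667 [0.4782 0.113  0.0759] [[0.995, 0.097, 0.001], [0.097, -0.995, 0.0], [0.001, -0.0, -1.0]] [  7.9  27.3 110.3  -0.   42.3  92.3] 0.3088499796581145 [-0.05672931 -0.64269748 -1.81018029]
[  51    0   93  114 3698] [97.2 54.5]
[  201     0   148   135 16760] [274.8  61.6]
[  363     0   128   155 13089] [419.4  65.9]
[  418    16   142   364 25758] [500.1 230.6]
[   0  115   43  108 2740] [ 16.1 174.8]
[ 224  173  102   85 4854] [271.3 207.7]
[ 354  172   94  109 6170] [399.1 218.1]
[  85  185   79   82 2632] [120.  217.3]
[   0  241   49   50 1233] [ 16.1 264.6]
[   0  293  137  105 8225] [ 54.9 337.5]
[[276.1 223.7]
 [128.2 223.2]
 [118.9 231.5]]
[[276.1 173.4]
 [230.6 198.7]
 [322.  199.7]] [141, 142, 143, 142, 143, 144, 143, 144, 144, 145, 145, 143, 84, 86, 86, 145, 137, 138, 136, 51, 113, 56, 117, 42, 27, 31, 62, 61, 59, 60, 59, 57, 59, 3, 3]
```

servo_tool(rows=[[-0.001, 0.001, -0.04, 0, 0, 0, -1], [-0.001, 0.001, -0.065, 0, 0, 0, -1], [-0.001, 0.001, -0.078, 0, 0, 0, -1], [-0.001, 0.001, -0.08, 0, 0, 0, -1], [-0.001, 0.001, -0.08, 0, 0, 0, -1]])

```text
time: 16.23
position: [0.4772, 0.114, 0.0156]
orientation: [[0.995, 0.097, 0.001], [0.097, -0.995, 0.0], [0.001, -0.0, -1.0]]
contact_force: [0.7, 0.6, -0.6]
gripper_width: 0.309
gripper_force: 60.8
```

servo_tool(rows=[[0, 0, 0, 0, 0, 0, -1], [0, 0, 0, 0, 0, 0, -1], [0, 0, 0, 0, 0, 0, -1]])

```text
time: 16.48
position: [0.4771, 0.1141, 0.0156]
orientation: [[0.995, 0.097, 0.001], [0.097, -0.995, 0.0], [0.001, -0.0, -1.0]]
contact_force: [-0.6, -0.2, -0.8]
gripper_width: 0.311
gripper_force: 60.8
```

servo_tool(rows=[[0, 0, 0, 0, 0, 0, -0.2], [0, 0, 0, 0, 0, 0, 0], [0, 0, 0, 0, 0, 0, 0], [0, 0, 0, 0, 0, 0, 0], [0, 0, 0.005, 0, 0, 0, 0]])

```text
time: 16.9
position: [0.4763, 0.114, 0.0184]
orientation: [[0.995, 0.097, -0.001], [0.097, -0.995, -0.0], [-0.001, 0.0, -1.0]]
contact_force: [-0.3, 0.8, 0.7]
gripper_width: 0.5
gripper_force: 0.0
```

servo_tool(rows=[[0, 0, 0.01, 0, 0, 0, 0], [0, 0, 0.025, 0, 0, 0, 0], [0, 0, 0.05, 0, 0, 0, 0], [0, 0, 0.09, 0, 0, 0, 0.1], [0, 0, 0.12, 0, 0, 0, 0.3]])

```text
time: 17.32
position: [0.4768, 0.1141, 0.1113]
orientation: [[0.995, 0.097, 0.001], [0.097, -0.995, 0.0], [0.001, -0.0, -1.0]]
contact_force: [-0.7, 1.0, -0.0]
gripper_width: 0.649
gripper_force: 0.0
```

servo_tool(rows=[[-0.09, 0.1, 0.02, 0, 0, 0, 0.3], [-0.09, 0.1, 0.02, 0, 0, 0, 0.3], [-0.09, 0.1, 0.02, 0, 0, 0, 0.3], [-0.09, 0.1, 0.02, 0, 0, 0, 0.3], [-0.09, 0.1, 0.02, 0, 0, 0, 0.3]])

```text
time: 17.73
position: [0.409, 0.1897, 0.1248]
orientation: [[0.995, 0.099, 0.002], [0.099, -0.995, 0.0], [0.002, -0.0, -1.0]]
contact_force: [0.7, -1.2, 0.0]
gripper_width: 0.651
gripper_force: 0.0
```

Run:
```python
from h import *
im=snap('wrist','w13'); st()
print(proj('w13',[(.4684,.2115,.008),(.4684,.2115,.022),(.4775,.1138,.022)]).round(1))
```

```text
17.7833 [0.4095 0.1892 0.1245] [[0.995, 0.098, 0.001], [0.098, -0.995, 0.0], [0.001, -0.0, -1.0]] [ 18.9  18.9 114.5  -0.   46.5 103.3] 0.6488547131997746 [ 0.77185826 -0.47522887  0.2786603 ]
[[256.1 121. ]
 [254.9 122.8]
 [395.8 123.6]]
```

```bash
cat >> h.py <<'E'
def rect(f,ctr,z,half=.05,s=.0005):
    n=int(2*half/s); g=np.arange(n)*s-half; X,Y=np.meshgrid(ctr[0]+g,ctr[1]+g,indexing='ij')
    p=proj(f,np.c_[X.ravel(),Y.ravel(),np.full(n*n,z)]).reshape(n,n,2).astype(np.float32)
    return cv2.remap(cv2.imread(f'pics/{f}.png'),p[...,0],p[...,1],cv2.INTER_CUBIC)
def hough(f,ctr,z,r0,r1,p2=12):
    g=cv2.medianBlur(cv2.cvtColor(rect(f,ctr,z),cv2.COLOR_BGR2GRAY),3)
    c=cv2.HoughCircles(g,cv2.HOUGH_GRADIENT,1,8,param1=60,param2=p2,minRadius=int(r0/.0005),maxRadius=int(r1/.0005))
    if c is None: print('none'); return
    for x,y,r in c[0][:5]: print(np.round([ctr[0]-.05+y*.0005,ctr[1]-.05+x*.0005,r*.0005],4))
E
python3 - <<'E'
from h import *
S=(.4684,.2115);M=(.4775,.1138)
for n,c,z,a,b in[('small bore top',S,.022,.008,.012),('small bore bottom',S,.008,.008,.012),('small outer',S,.022,.016,.022),('pocket small',S,.013,.024,.028),('mid bore',M,.022,.008,.012),('mid hub',M,.022,.013,.017),('mid teeth',M,.015,.024,.03),('pocket mid',M,.013,.032,.036)]:
    print(n); hough('w13',c,z,a,b)
E
```

```text
small bore top
[0.4642 0.2108 0.0095]
[0.4786 0.2252 0.0112]
[0.4812 0.2002 0.0112]
[0.4856 0.2078 0.0112]
small bore bottom
[0.4626 0.2122 0.0117]
[0.4626 0.2282 0.0106]
[0.4836 0.2208 0.0117]
[0.4756 0.2278 0.0117]
[0.4682 0.1952 0.0089]
small outer
[0.4752 0.2138 0.0217]
[0.4732 0.2172 0.0206]
[0.4666 0.2162 0.0206]
[0.4736 0.2068 0.0212]
[0.4696 0.2038 0.0184]
pocket small
[0.4702 0.2118 0.025 ]
[0.4692 0.2158 0.0244]
mid bore
[0.4752 0.1156 0.0102]
[0.4978 0.1341 0.0106]
[0.4702 0.1166 0.0112]
[0.4783 0.1196 0.0117]
[0.4928 0.137  0.0117]
mid hub
[0.4748 0.118  0.0167]
[0.4728 0.1146 0.0162]
[0.4792 0.1171 0.0144]
[0.4772 0.113  0.0167]
[0.4923 0.1306 0.0167]
mid teeth
[0.4862 0.1136 0.028 ]
[0.4832 0.118  0.0292]
[0.4698 0.1171 0.0253]
[0.4772 0.11   0.028 ]
[0.4742 0.121  0.0264]
pocket mid
[0.4798 0.116  0.033 ]
[0.4832 0.1136 0.033 ]
[0.4738 0.13   0.0324]
[0.4792 0.112  0.0324]
[0.4732 0.099  0.0352]
```

The small gear's bore is at (0.464, 0.211), 4 mm from the pocket centre. The middle gear's is about 3 mm off. Both are within tolerance, so on to the large gear.

servo_tool(rows=[[0.1057, -0.238, 0.01, 0, 0, 0, 0], [0.1057, -0.238, 0.01, 0, 0, 0, 0], [0.1057, -0.238, 0.01, 0, 0, 0, 0], [0.1057, -0.238, 0.01, 0, 0, 0, 0], [0.1057, -0.238, 0.01, 0, 0, 0, 0]])

```text
time: 18.2
position: [0.4899, 0.0065, 0.1316]
orientation: [[0.995, 0.095, 0.001], [0.095, -0.995, -0.0], [0.001, 0.001, -1.0]]
contact_force: [-0.2, 1.0, 0.4]
gripper_width: 0.499
gripper_force: 0.0
```

servo_tool(rows=[[0.1057, -0.238, 0, 0, 0, 0, 0], [0.1057, -0.238, 0, 0, 0, 0, 0], [0.1057, -0.238, 0, 0, 0, 0, 0], [0.1057, -0.238, 0, 0, 0, 0, 0], [0.1057, -0.238, 0, 0, 0, 0, 0]])

```text
time: 18.62
position: [0.5685, -0.1727, 0.1312]
orientation: [[0.996, 0.094, 0.001], [0.094, -0.996, -0.001], [0.001, 0.001, -1.0]]
contact_force: [0.1, -0.2, -0.5]
gripper_width: 0.496
gripper_force: 0.0
```

servo_tool(rows=[[0, 0, -0.05, 0, 0, 0, 0], [0, 0, -0.05, 0, 0, 0, 0], [0, 0, -0.05, 0, 0, 0, 0]])

```text
time: 18.87
position: [0.5663, -0.1685, 0.0924]
orientation: [[0.995, 0.096, -0.004], [0.096, -0.995, 0.002], [-0.004, -0.002, -1.0]]
contact_force: [-0.2, 0.4, 0.0]
gripper_width: 0.498
gripper_force: 0.0
```

Run:
```python
from h import *
im=snap('wrist','w14'); st()
S=(.5675,-.1675)
hough('w14',S,.073,.0065,.0095); hough('w14',S,.034,.014,.0165)
```

```text
18.9167 [ 0.5672 -0.1682  0.0939] [[0.995, 0.097, -0.001], [0.097, -0.995, 0.001], [-0.001, -0.001, -1.0]] [-21.   34.   94.4   0.   51.7  63.4] 0.49584762073161 [ 0.63854015 -0.38621016 -0.30327549]
[ 0.5682 -0.1678  0.0086]
[ 0.5832 -0.1658  0.008 ]
[ 0.5867 -0.1688  0.0092]
[ 0.5858 -0.1622  0.0092]
[ 0.5737 -0.1668  0.0075]
[ 0.5678 -0.1673  0.0162]
[ 0.5802 -0.1718  0.0162]
```

servo_tool(rows=[[0, 0.001, -0.04, 0, 0, 0, 0], [0, 0.001, -0.07, 0, 0, 0, 0], [0, 0.001, -0.085, 0, 0, 0, 0], [0, 0.001, -0.091, 0, 0, 0, 0], [0, 0.001, -0.091, 0, 0, 0, 0]])

```text
time: 19.33
position: [0.568, -0.1669, 0.0262]
orientation: [[0.995, 0.098, 0.0], [0.098, -0.995, -0.0], [0.0, 0.0, -1.0]]
contact_force: [0.2, 0.2, -0.9]
gripper_width: 0.497
gripper_force: 0.0
```

servo_tool(rows=[[0, 0, 0, 0, 0, 0, -0.2], [0, 0, 0, 0, 0, 0, -1], [0, 0, 0, 0, 0, 0, -1], [0, 0, 0, 0, 0, 0, -1], [0, 0, 0, 0, 0, 0, -1]])

```text
time: 19.75
position: [0.5686, -0.1673, 0.0274]
orientation: [[0.995, 0.097, 0.002], [0.097, -0.995, -0.001], [0.002, 0.001, -1.0]]
contact_force: [-1.5, 2.4, 8.7]
gripper_width: 0.308
gripper_force: 58.5
```

servo_tool(rows=[[0, 0, 0.002, 0, 0, 0, -1], [0, 0, 0.004, 0, 0, 0, -1], [0, 0, 0.01, 0, 0, 0, -1], [0, 0, 0.02, 0, 0, 0, -1], [0, 0, 0.03, 0, 0, 0, -1]])

```text
time: 20.17
position: [0.5676, -0.1672, 0.0487]
orientation: [[0.995, 0.097, -0.0], [0.097, -0.995, 0.0], [-0.0, -0.0, -1.0]]
contact_force: [-0.3, 0.3, -1.3]
gripper_width: 0.307
gripper_force: 59.1
```

servo_tool(rows=[[0, 0, 0.03, 0, 0, 0, -1], [0, 0, 0.06, 0, 0, 0, -1], [0, 0, 0.09, 0, 0, 0, -1], [0, 0, 0.11, 0, 0, 0, -1], [0, 0, 0.11, 0, 0, 0, -1]])

```text
time: 20.58
position: [0.5692, -0.1678, 0.1344]
orientation: [[0.995, 0.097, 0.006], [0.097, -0.995, -0.002], [0.005, 0.003, -1.0]]
contact_force: [-0.1, -0.2, -1.5]
gripper_width: 0.306
gripper_force: 59.8
```

servo_tool(rows=[[0.005, 0.193, 0, 0, 0, 0, -1], [0.005, 0.193, 0, 0, 0, 0, -1], [0.005, 0.193, 0, 0, 0, 0, -1], [0.005, 0.193, 0, 0, 0, 0, -1], [0.005, 0.193, 0, 0, 0, 0, -1]])

```text
time: 21.0
position: [0.5708, -0.0185, 0.1297]
orientation: [[0.995, 0.101, -0.001], [0.101, -0.995, 0.001], [-0.001, -0.001, -1.0]]
contact_force: [1.0, -0.1, -1.4]
gripper_width: 0.304
gripper_force: 59.9
```

servo_tool(rows=[[0.005, 0.193, 0, 0, 0, 0, -1], [0.005, 0.193, 0, 0, 0, 0, -1], [0.005, 0.193, 0, 0, 0, 0, -1], [0.005, 0.193, 0, 0, 0, 0, -1], [0.005, 0.193, 0, 0, 0, 0, -1]])

```text
time: 21.42
position: [0.5747, 0.1257, 0.1298]
orientation: [[0.995, 0.101, -0.0], [0.101, -0.995, 0.001], [-0.0, -0.001, -1.0]]
contact_force: [-0.6, 0.4, -2.3]
gripper_width: 0.302
gripper_force: 59.9
```

servo_tool(rows=[[0, 0, -0.06, 0, 0, 0, -1], [0, 0, -0.08, 0, 0, 0, -1], [0, 0, -0.08, 0, 0, 0, -1], [0, 0, -0.08, 0, 0, 0, -1]])

```text
time: 21.75
position: [0.5747, 0.1215, 0.0698]
orientation: [[0.995, 0.097, -0.002], [0.097, -0.995, -0.0], [-0.002, 0.0, -1.0]]
contact_force: [0.0, -0.7, -1.0]
gripper_width: 0.306
gripper_force: 59.9
```

Run:
```python
from h import *
im=snap('wrist','w15'); st()
w=((im.min(2)>110)).astype(np.uint8); n,l,s,ce=cv2.connectedComponentsWithStats(w)
for i in range(1,n):
    if s[i,4]>1000 and 200<ce[i][0]<350: print(s[i],ce[i].round(1))
print(proj('w15',[(.5752+.042*np.cos(t),.1225+.042*np.sin(t),.008) for t in np.radians([5.5,75,-64])]).round(1))
```

```text
21.8 [0.5756 0.1217 0.0711] [[0.995, 0.097, 0.0], [0.097, -0.995, -0.0], [0.0, 0.0, -1.0]] [ 7.4 35.6 95.6 -0.  48.8 91.9] 0.3039504816218787 [ 0.04644993  0.03056472 -1.69030774]
[ 188    0  217   46 4264] [303.9  14.6]
[ 197   41  135   96 4954] [274.8  85.1]
[ 206  159  133  117 6135] [266.7 197. ]
[ 222  226  109   43 1856] [273.8 242.9]
[[276.  160.6]
 [213.3 203.5]
 [338.6 203.7]]
```

servo_tool(rows=[[0, 0.0025, -0.035, 0, 0, 0, -1], [0, 0.0025, -0.06, 0, 0, 0, -1], [0, 0.0025, -0.07, 0, 0, 0, -1], [0, 0.0025, -0.0735, 0, 0, 0, -1], [0, 0.0025, -0.0735, 0, 0, 0, -1]])

```text
time: 22.22
position: [0.5757, 0.124, 0.0163]
orientation: [[0.995, 0.097, 0.001], [0.097, -0.995, 0.0], [0.001, -0.0, -1.0]]
contact_force: [-0.5, 0.2, -1.6]
gripper_width: 0.306
gripper_force: 60.0
```

servo_tool(rows=[[0, 0, 0, 0, 0, 0, -1], [0, 0, 0, 0, 0, 0, -0.2], [0, 0, 0, 0, 0, 0, 0], [0, 0, 0, 0, 0, 0, 0], [0, 0, 0, 0, 0, 0, 0]])

```text
time: 22.63
position: [0.5754, 0.1243, 0.0158]
orientation: [[0.995, 0.097, 0.001], [0.097, -0.995, 0.0], [0.001, -0.0, -1.0]]
contact_force: [-0.9, -0.1, -0.8]
gripper_width: 0.495
gripper_force: 0.0
```

servo_tool(rows=[[0, 0, 0.005, 0, 0, 0, 0], [0, 0, 0.015, 0, 0, 0, 0], [0, 0, 0.04, 0, 0, 0, 0], [0, 0, 0.08, 0, 0, 0, 0], [0, 0, 0.13, 0, 0, 0, 0]])

```text
time: 23.05
position: [0.574, 0.1241, 0.1129]
orientation: [[0.995, 0.097, -0.003], [0.097, -0.995, -0.0], [-0.003, 0.0, -1.0]]
contact_force: [0.3, 1.8, 0.6]
gripper_width: 0.502
gripper_force: 0.0
```

servo_tool(rows=[[-0.15, 0.04, 0.06, 0, 0, 0, 0], [-0.15, 0.04, 0.06, 0, 0, 0, 0], [-0.15, 0.04, 0.06, 0, 0, 0, 0], [-0.15, 0.04, 0.06, 0, 0, 0, 0]])

```text
time: 23.38
position: [0.4582, 0.1553, 0.1604]
orientation: [[0.995, 0.099, 0.0], [0.099, -0.995, 0.001], [0.0, -0.001, -1.0]]
contact_force: [1.2, -0.3, 0.3]
gripper_width: 0.502
gripper_force: 0.0
```

servo_tool(rows=[[-0.05, 0.02, 0.08, 0, 0, 0, 0], [-0.05, 0.02, 0.08, 0, 0, 0, 0], [-0.05, 0.02, 0.08, 0, 0, 0, 0], [-0.05, 0.02, 0.08, 0, 0, 0, 0], [-0.05, 0.02, 0.08, 0, 0, 0, 0]])

```text
time: 23.8
position: [0.4253, 0.1691, 0.2178]
orientation: [[0.995, 0.097, 0.0], [0.097, -0.995, 0.0], [0.0, 0.0, -1.0]]
contact_force: [0.5, -0.1, -0.1]
gripper_width: 0.503
gripper_force: 0.0
```

Run:
```python
from h import *
im=snap('wrist','w16'); st()
p=proj('w16',[(.4684,.2115,.022),(.4775,.1138,.022),(.5755,.1235,.022),(.5662,.2201,.01)]); print(p.round(1))
for c,z,a,b in[((.4684,.2115),.022,.009,.0115),((.4775,.1138),.022,.009,.0115),((.5755,.1235),.022,.009,.0115)]: print(c); hough('w16',c,z,a,b)
```

```text
23.85 [0.4252 0.169  0.2173] [[0.995, 0.097, -0.001], [0.097, -0.995, -0.0], [-0.001, 0.0, -1.0]] [ 15.8  11.4 108.6  -0.   60.  100.3] 0.4995395197475642 [-0.30598539 -0.12672602 -1.17850379]
[[238.1 128.7]
 [339.6 129.2]
 [346.6  13.4]
 [236.5  16. ]]
(0.4684, 0.2115)
[0.4642 0.2122 0.0107]
[0.4622 0.2078 0.0096]
[0.4846 0.2068 0.0107]
(0.4775, 0.1138)
[0.4752 0.116  0.0112]
[0.4602 0.13   0.0112]
[0.4808 0.1236 0.0112]
[0.4722 0.119  0.0096]
[0.4783 0.119  0.0112]
(0.5755, 0.1235)
[0.5748 0.1253 0.0101]
[0.5708 0.1272 0.0107]
[0.5768 0.1212 0.0112]
```

servo_tool(rows=[[-0.08, -0.01, 0, 0, 0, 0, 0], [-0.08, -0.01, 0, 0, 0, 0, 0], [-0.08, -0.01, 0, 0, 0, 0, 0], [-0.08, -0.01, 0, 0, 0, 0, 0], [-0.08, -0.01, 0, 0, 0, 0, 0]])

```text
time: 24.27
position: [0.3659, 0.1617, 0.2175]
orientation: [[0.995, 0.097, -0.0], [0.097, -0.995, -0.0], [-0.0, 0.0, -1.0]]
contact_force: [0.1, -0.0, 0.4]
gripper_width: 0.498
gripper_force: 0.0
```

Run:
```python
from h import *
st(); a=[]
for f in ('w16',): 
    im=cv2.imread('pics/w16.png')[0:190,170:420]
    a=cv2.resize(im,(800,600),interpolation=cv2.INTER_CUBIC)
im=snap('scene','s9'); p=proj('s9',[(.52,.165,.02)])[0]; print(p)
w=snap('wrist','w17'); p=proj('w17',[(.52,.167,.02)])[0]; print(p)
x,y=p.astype(int); y=max(y,95)
c=cv2.resize(w[y-95:y+95,x-115:x+115],(726,600),interpolation=cv2.INTER_CUBIC); cv2.imwrite('pics/fin.png',cv2.convertScaleAbs(c,alpha=1.4))
```

```text
24.2667 [0.3659 0.1617 0.2175] [[0.995, 0.097, -0.0], [0.097, -0.995, -0.0], [-0.0, 0.0, -1.0]] [ 17.2   5.2 116.   -0.   58.8 101.6] 0.49795415192023434 [ 0.08775172 -0.00350829  0.42707947]
[255.06506357 209.71711749]
[288.67086809   2.23520134]
```

View pics/fin.png

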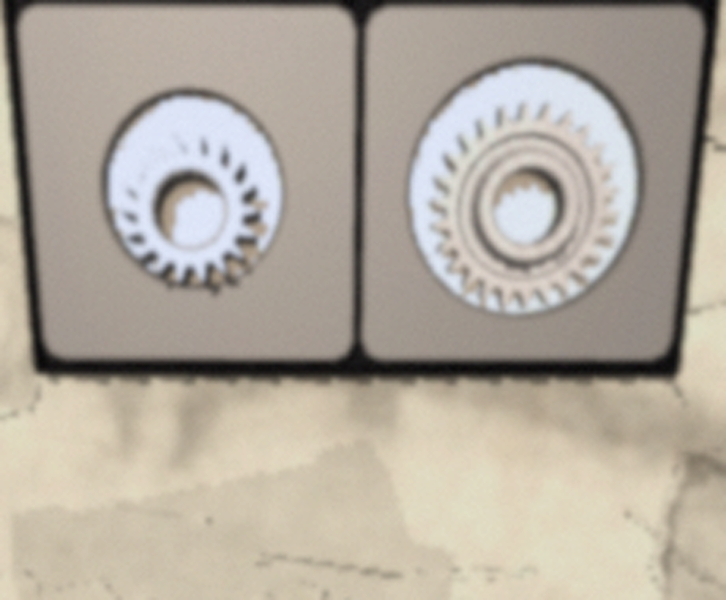

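The middle gear is flat, with its bore at (525,205). The small gear's teeth overlap the near rim at (215,290), so it may be propped on it. I'll nudge it towards +x with the shut fingertips.

servo_tool(rows=[[0.066, 0.06, -0.197, 0, 0, 0, -1], [0.066, 0.06, -0.197, 0, 0, 0, -1], [0.066, 0.06, -0.197, 0, 0, 0, -1], [0.066, 0.06, -0.197, 0, 0, 0, -1], [0.066, 0.06, -0.197, 0, 0, 0, -1]])

```text
time: 24.78
position: [0.4135, 0.2066, 0.0634]
orientation: [[0.995, 0.097, -0.009], [0.097, -0.995, -0.003], [-0.009, 0.002, -1.0]]
contact_force: [-1.5, -0.6, -0.3]
gripper_width: 0.002
gripper_force: 0.0
```

servo_tool(rows=[[0, 0, -0.04, 0, 0, 0, -1], [0, 0, -0.04, 0, 0, 0, -1], [0, 0, -0.04, 0, 0, 0, -1], [0, 0, -0.04, 0, 0, 0, -1]])

```text
time: 25.12
position: [0.4153, 0.2068, 0.0418]
orientation: [[0.995, 0.097, 0.002], [0.097, -0.995, 0.001], [0.002, -0.0, -1.0]]
contact_force: [-0.3, 0.5, 0.6]
gripper_width: -0.004
gripper_force: 0.0
```

Run:
```python
from h import *
st(); snap('wrist','w18')
for z in(.022,.025): hough('w18',(.4684,.2115),z,.009,.0115)
hough('w18',(.4684,.2115),.013,.0245,.027)
```

```text
25.1167 [0.4153 0.2068 0.0418] [[0.995, 0.097, 0.002], [0.097, -0.995, 0.001], [0.002, -0.0, -1.0]] [ 20.7  29.1 114.9  -0.   35.9 105.1] -0.004483533157343332 [-0.29124647  0.45289716  0.62070872]
[0.4642 0.2118 0.0107]
[0.4802 0.2013 0.0101]
[0.4646 0.2122 0.0107]
[0.4702 0.2122 0.0251]
```

servo_tool(rows=[[0, 0, -0.02, 0, 0, 0, -1], [0, 0, -0.031, 0, 0, 0, -1], [0, 0, -0.031, 0, 0, 0, -1], [0.008, 0.0008, -0.031, 0, 0, 0, -1], [0.016, 0.0016, -0.031, 0, 0, 0, -1]])

```text
time: 25.58
position: [0.4274, 0.2081, 0.0176]
orientation: [[0.995, 0.097, 0.001], [0.097, -0.995, 0.0], [0.001, -0.0, -1.0]]
contact_force: [0.2, 0.6, 0.4]
gripper_width: -0.002
gripper_force: 0.0
```

servo_tool(rows=[[0.004, 0.0004, 0, 0, 0, 0, -1], [0.008, 0.0008, 0, 0, 0, 0, -1], [0.011, 0.0011, 0, 0, 0, 0, -1], [0.0135, 0.0013, 0, 0, 0, 0, -1], [0.0135, 0.0013, 0, 0, 0, 0, -1]])

```text
time: 26.0
position: [0.4371, 0.2089, 0.0169]
orientation: [[0.995, 0.097, 0.0], [0.097, -0.995, 0.0], [0.0, -0.0, -1.0]]
contact_force: [-1.2, -0.4, -0.6]
gripper_width: 0.0
gripper_force: 0.0
```

servo_tool(rows=[[-0.015, -0.0015, 0, 0, 0, 0, -1], [-0.029, -0.003, 0, 0, 0, 0, -1], [-0.029, -0.003, 0.015, 0, 0, 0, -1], [-0.029, -0.003, 0.031, 0, 0, 0, -1], [-0.029, -0.003, 0.031, 0, 0, 0, -1]])

```text
time: 26.42
position: [0.4152, 0.2069, 0.0414]
orientation: [[0.995, 0.098, 0.002], [0.098, -0.995, 0.001], [0.002, -0.001, -1.0]]
contact_force: [0.2, -0.6, -0.6]
gripper_width: -0.002
gripper_force: 0.0
```

Run:
```python
from h import *
st(); snap('wrist','w19')
for z in(.022,.025): hough('w19',(.4684,.2115),z,.009,.0115)
for f in('w18','w19'):
    g=rect(f,(.4684,.2115),.022,half=.03,s=.002).max(2); print(f); print('\n'.join(' '.join(f'{v:3d}' for v in r) for r in g[::-1,::-1]))
```

```text
26.4167 [0.4152 0.2069 0.0414] [[0.995, 0.098, 0.002], [0.098, -0.995, 0.001], [0.002, -0.001, -1.0]] [ 20.7  29.1 114.9   0.   35.9 105.1] -0.0015972105456612906 [ 0.15397021 -0.63959127 -0.56168168]
[0.4696 0.2122 0.0107]
[0.4786 0.2252 0.0112]
[0.4686 0.2122 0.0096]
w18
107 106 106 106 106 106 106 106 106 103  89  69  59  57  53  57  67  92 100 101 100  99  99  98  99  97  95  96  95  96
105 105 105 106 105 106 107 104  67  70 130 155 154 152 152 150 147 134  79  69  99  99  98  98  98  95  95  96  93  94
105 104 103 103 103 105  79  72 120 156 155 154 154 155 153 153 152 152 152 137  72  85  97  99  97  97  95  94  95  95
103 103 104 105 104  63  88 128 154 154 153 155 154 154 153 154 152 154 153 152 143  97  73  97  98  96  96  95  94  93
103 103 104 102  65 100 125 153 155 154 155 153 153 152 152 152 152 152 153 151 152 146 114  73  96  98  96  94  95  94
102 103 103  78  93 139 154 154 154 154 153 153 155 153 153 150 153 152 152 150 150 151 146  94  84  96  94  96  94  93
102 103  96  55 145 154 154 153 152 154 154 152 152 153 143 146 152 152 151 152 150 149 151 148  59  95  9
[... 5677 characters left out ...]
  96  95  93  69  56  47  69  94  96  82  90  59  48  64  74  82  83  83  82  82  83  82  82  81  83
 94  95  95  96  94  96  87  87  87  84  78  70  66  64  65  70  75  77  83  84  83  84  84  84  82  82  83  82  82  82
 95  93  94  89  85  84  87  85  86  86  84  86  86  85  84  84  85  84  84  84  84  83  83  83  81  83  84  83  83  82
 91  84  86  85  85  86  87  84  86  85  85  86  86  87  84  85  85  83  85  81  84  84  83  83  83  82  82  84  82  82
 85  84  84  86  85  86  85  86  86  84  85  85  85  85  84  84  84  84  84  84  84  83  83  82  82  83  83  80  83  82
 85  85  85  84  87  85  85  85  86  85  85  84  84  85  86  85  84  83  84  83  84  84  84  83  83  84  83  83  83  81
```

servo_tool(rows=[[0, 0, 0.05, 0, 0, 0, -1], [-0.02, -0.05, 0.1, 0, 0, 0, -1], [-0.04, -0.1, 0.15, 0, 0, 0, -1], [-0.04, -0.15, 0.18, 0, 0, 0, -1], [-0.04, -0.15, 0.18, 0, 0, 0, -1]])

```text
time: 26.88
position: [0.3842, 0.0926, 0.1763]
orientation: [[0.995, 0.098, 0.001], [0.098, -0.995, -0.0], [0.001, 0.0, -1.0]]
contact_force: [1.1, -0.8, -0.8]
gripper_width: -0.002
gripper_force: 0.0
```

Run:
```python
from h import *
st(); snap('wrist','w20'); snap('top','t9')
for c in((.4684,.2115),(.4775,.1138),(.5755,.1235)): hough('w16' if c[0]>.5 else 'w20',c,.022,.009,.0115); 
g=rect('w16',(.5755,.1235),.015,half=.044,s=.004).max(2); print(g[::-1,::-1])
print(robot.job_done())
```

```text
26.8833 [0.3842 0.0926 0.1763] [[0.995, 0.098, 0.001], [0.098, -0.995, -0.0], [0.001, 0.0, -1.0]] [  6.8   8.3 119.3  -0.   52.3  91.2] -0.0018637476903811665 [ 1.07916975 -0.80486293 -0.8428222 ]
[0.4676 0.2088 0.0106]
[0.4666 0.2048 0.0107]
[0.5032 0.2502 0.0101]
[0.4738 0.111  0.0112]
[0.4698 0.109  0.0112]
[0.5748 0.1253 0.0101]
[0.5708 0.1272 0.0107]
[0.5768 0.1212 0.0112]
[[  0   0   0   0   0   0   0   0   0   0   0   0   0   0   0   0   0   0
    0   0   0   0]
 [  0   0   0   0   0   0   0   0   0   0   0   0   0   0   0   0   0   0
    0   0   0   0]
 [  0   0   0   0   0   0   0   0   0   0   0   0   0   0   0   0   0   0
    0   0   0   0]
 [  0   0   0   0   0   0   0   0   0   0   0   0   0   0   0   0   0   0
    0   0   0   0]
 [  0   0   0   0   0   0   0   0   0   0   0   0   0   0   0   0   0   0
    0   0   0   0]
 [  0   0   0   0   0   0   0   0   0   0   0   0   0   0   0   0   0   0
    0   0   0   0]
 [  0   0   0   0   0   0   0   0   0   0   0   0   0   0   0   0   0   0
    0   0  10  51]
 [  0   0   0   0   0   0   0   0   0   3  58 141 141 141 143 140 12
[... 679 characters left out ...]
10 156 122 113 147 138 144 145 144 143 141 144 144 144 138 132 127 145
  150  81  97  97]
 [115 101 161 109  90 144 130 147 146 145 145 144 145 131 135 130 122 152
   91  96  98  97]
 [113 113 111 161 113  87 143 141 128 131 131 127 136 137 129 126 137 116
   94  98  98  96]
 [112 111 110 102 160 123 113 131 107 118 136 120  99 133 114 152 108  95
  100  97  97  95]
 [112 111 110 109 100 142 158 126 107 134 113 117 151 145 148  91 100  97
   99  98  98  95]
 [113 111 110 111 109 107  99 115 140 145 144 142 113  95  99 100  98  98
   98  98  97  95]
 [111 111 111 111 109 108 105 106 105 103 103 103 100  99  92  86  73  65
   53  41  34  32]]
the job is handed in; nothing more can be done
None
```

I put the keeper washer and all three gears into their own inserts, let go of them, and handed the job in at about 27 s; no verdict came back. By my last camera checks each gear is within about 5 mm of its pocket centre. The small gear landed tilted on its pocket rim, so I nudged it flat. I did not look closely at the large gear's flatness after releasing it.

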